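# Hover the mallet head over its handle

## Robot

A 6-joint arm with a two-finger parallel gripper is mounted at the origin on the work surface. World frame = base frame: x ahead of the robot, y to its left, z up, the work surface at z = 0. Lengths are in mm, angles in rad, forces in N, time in s.
With the tool pointing down it reaches from about 325 to 875 mm from the base axis. Payload 4.4 kg.
Tool frame: the origin (TCP) lies midway between the tips of the shut fingers; the grasp point (between the pads) lies 19 mm behind it; z points along the fingers, y is the direction in which the jaws open and shut (so a half turn about z gives the same grasp; the last joint's range is limited). The gripper opens to 85 mm and grips with 20 to 120 N. Pads are 22 mm wide; open, the fingers measure 114 mm over their backs; the gripper's body (76 mm by 85 mm) begins 54 mm behind the grasp point. The pads swing forward as they close: fully open they stand 13 mm farther back than shut.
Start: joints at [-1.375, 0.207, 1.542, -0, 1.393, -0.15], TCP at [195.425, -540.774, 210.482] pointing down, gripper open.
Joint ranges: [-2.73, 2.73], [-0.86, 2.22], [0.23, 2.46], [-1.11, 4.25], [0.08, 2.63], [-2.82, 2.82]. Speed limits (rad/s): [2.79, 2.79, 3.14, 3.14, 3.14, 3.14].

## Interface

Orientations are given as a unit quaternion [w, x, y, z].
In Python, from workcell import arm, optics gives the robot as it stands.
- The arm moves only by the tool play_rows, never from a script. Its argument "rows" is a list of rows, each an object with "delta_pos": the shift along the tool's x, y, z in m, a list of three; "dr": the turn, a rotation vector about the tool's x, y, z in rad, a list of three; "jaw": the gripper command: -1 is shut, 1 is fully open, values between are in proportion. A call has 1 to 20 rows; each row is the pose to reach, as a shift and turn from the pose measured when the call began, along the tool's axes at that moment; what a row does not reach only later rows make up. A row lasts 1/8 s, in which the tool goes at most 62.5 mm and 10.7 degrees, less where a joint would pass 70% of its speed; a pose out of reach is approached as far as the arm can. A call with a gripper value outside its range is refused whole. The fingers move at their own pace and stop on an object; the grip force is fixed at half the most. Time passes only in rows, so rows that repeat a pose let the fingers close. It gives the time, the measured TCP pose, the force and the opening at its end, in the units of the state.
- arm.observe(): the state, without advancing time (a new reading comes with each control period).
- optics.capture(name): name is "side" or "top" or "wrist"; returns (picture, depth): 400x640x3 uint8, red, green, blue; 400x640 float32, mm along the optical axis (not along the pixel's ray), 0 where there is no reading.
- optics.get_calibration(name): a dict with "camera_matrix" (3x3 intrinsics, pixels), "D" ([k1, k2, p1, p2, k3] as OpenCV has them; the pictures are not rectified), "rvec" (rotation vector, rad) and "tvec" (3), from world to camera coordinates, as OpenCV has them. Camera axes: x right, y down, z forward; pixel columns grow to the right and rows downward; lengths in mm; the calibration is good to about 2 mm. A picture is of the moment at which its call begins: read the wrist's pose just before it. get_calibration takes no time and is no camera call; for the wrist camera it gives the pose at the moment of the call.
- arm.sign_off(): hands the job in, once; it reports no verdict.
The state is a dict: "time_s": time; "joint_positions": joint angles; "dq": joint speeds; "effort": joint torques, N m; "tool_pos": TCP position; "tcp_rot": TCP orientation; "wrist_force": force on the tool from outside, world axes, zero at the start; "torque": the same for the moment, N m; "finger_gap": finger opening in mm.
Only numpy, scipy, OpenCV 4.12 (cv2) and the standard library are available. Lean on these libraries where they do the work, as an engineer would, in place of code of your own. Each camera call takes 0.05 s, during which the arm holds its last target.

## Task

A round wooden mallet head lies on the bench with its handle slot (the rectangular hole through it) turned to the side; its handle stands upright in a clamping block beyond the panel on edge. Roll the head along the bench until the slot stands upright, then pick it up, carry it over the top of the panel, and hold it hovering about 15 mm above the handle's tenon, slot squarely in line with the tenon, so that I can brush glue on. Finish while still holding it there: do not touch the handle, its block or the panel at any time, and leave the other things where they are.

Things in the scene. Friction and masses are not known exactly. Their poses are not given: they have to be found in the camera images.
- head: Mallet head, loose, brown wooden cylinder, diameter 50, length 120, 0.17 kg, at any yaw on either side of the panel. Origin at its centre, 25 above the bench. x: cylinder axis. z: along the slot through it at mid-length (26 along x, 18 along y), 1.2 rad from vertical at first; either end up will do. It rolls 1 rad per 25 mm, half as far as a finger that drags over its top with about 5 N.
- handle: Mallet handle in its clamping block, fixed, across the panel from the head. Origin on the bench under its centre, z up. Wooden block 110 (x) by 90 (y), 50 high, two screws along y reaching 62 from centre. Round handle, diameter 33, up to 95; on it a tenon 24 (x) by 16 (y), top 135 above the bench. The head fits with its x along this x, either way round.
- tenon_top (a point): Centre of the tenon's top face, 135 mm above the bench, in line with the handle's axis.
- panel: The obstacle, fixed: a pale board 340 long (x), 18 thick (y), standing on edge in two low plywood feet (40 high, 70 across in y), top edge 120 above the bench. Origin on the bench under its middle; z up.
- jar: Bystander: glue jar with a white cap, diameter 60, 75 high, near the handle's block. Origin at its underside.
- brush: Bystander: small glue brush, 150 long, lying near the handle's block on the robot's side. Origin at its underside.
- chisel: Bystander: chisel, about 210 long, 26 high at its dark handle, lying along the foot of the panel, on its left side. Origin at its underside.
- tape: Bystander: grey tape measure, 68 by 66, 34 high, at the foot of the panel, on its right side near the robot. Origin at its underside.
- dowel: Bystander: plain round wooden offcut without a slot, diameter 36, 100 long, lying at an outer side of the work area. Origin at its underside as built (it may roll).
- offcut: Bystander: rectangular wooden offcut 110 by 50 by 30, at an outer side of the work area. Origin at its underside.
- tin: Bystander: open steel tin, diameter 72, 70 high, beyond the far end of the panel. Origin at its underside.
There are look-alikes about, which are no part of the job. What is shaped like the head but red is not meant.

How it is judged (in metres and radians):
On the way, in this order (a step that is already met when the one before it is completed fails the run):
1. the head lies on the bench on the side where it began, turned so that its slot stands upright (within 0.15 rad) (angle between the z axis of head and the z axis of handle, either way round below 0.15 rad and height (world z) of head below 0.028 m and horizontal distance between head and tenon_top above 0.25 m), for 0.1 s.
2. the head is carried over the top of the panel (z of head in the frame of panel above 0.145 m and y of head in the frame of panel between -0.03 and 0.03 m and x of head in the frame of panel between -0.2 and 0.2 m).
At the end, for the whole second after the job is handed in: The gripper still holds the head, still and touching nothing else: its centre within 8 mm of the tenon's centre line, its underside 4 to 30 mm above the tenon's top, its slot upright and its length along the tenon's long side, each within 0.15 rad (horizontal distance between head and tenon_top below 0.008 m and z of head in the frame of tenon_top between 0.029 and 0.055 m and angle between the z axis of head and the z axis of handle, either way round below 0.15 rad and angle between the x axis of head and the x axis of handle, either way round below 0.15 rad and contact force between head and the fingers above 1 N and contact force between head and handle below 0.1 N and linear speed of head below 0.02 m/s); the arm keeps its last pose, push and grip.
It fails at once if the handle, its tenon or its block is touched (contact force between handle and anything else above 0.5 N).
It fails at once if the panel is touched (contact force between panel and anything else above 0.5 N).
It fails at once if a bystander is moved more than 30 mm (distance of any of jar, brush, chisel, tape, dowel, offcut, tin from where it was at the start of the episode above 0.03 m).
It also fails if it takes over 72 s, if anything falls off the work surface, if the arm or the gripper's body presses on something with over 40 N, if the wrist force passes 120 N, or if a joint passes its speed limit or range.

## Working session

There is one attempt and no reset: what is moved stays moved. The work goes in short steps, Python scripts to look and compute and a tool call to move; the robot and the scene stay as the last step left them, time stands still between calls to the robot, and variables do not carry over. Pictures are saved under pics/ and viewed, and the job is handed in when it is done.

Besides the shell and the picture viewer there is one more tool, called after "Emit:" by a JSON object that holds its "fn" and its "kwargs", one argument or row to a line. play_rows: Moves the arm, as the interface text tells. Its arguments: {"type":"object","properties":{"rows":{"type":"array"}},"required":["rows"]}

```bash
ls; mkdir -p pics; python3 - <<'E'
from workcell import arm, optics
import cv2
print(arm.observe())
for n in ("side","top","wrist"):
    p,d=optics.capture(n); cv2.imwrite(f"pics/{n}0.png",p[:,:,::-1])
    import numpy as np
    np.savez(f"pics/{n}0.npz",p=p,d=d); print(n,optics.get_calibration(n))
E
```

```text
pics
{'time_s': 0.0, 'joint_positions': array([-1.37448935e+00,  2.07377815e-01,  1.54299876e+00,  5.10813324e-05,
        1.39347177e+00, -1.50491315e-01]), 'dq': array([-5.11159251e-04, -1.14512844e-03, -2.58755301e-04,  5.38701940e-04,
        2.13068279e-04,  2.01695493e-05]), 'effort': array([-9.22294639e-04, -3.83041906e+01, -2.91595834e+01, -2.98630130e-04,
        1.07887090e-02,  2.41607660e-05]), 'tool_pos': array([ 195.28625531, -539.96072764,  209.32850592]), 'tcp_rot': array([-1.12812090e-03,  9.85004154e-01,  1.72526937e-01, -7.05658601e-07]), 'wrist_force': array([ 0.5450888 , -0.21740771, -0.09924458]), 'torque': array([-0.00135413, -0.02197854,  0.03433391]), 'finger_gap': 85.30570430716438}
side {'camera_matrix': array([[489.02473003,   0.        , 326.40021929],
       [  0.        , 489.02473003, 211.38769721],
       [  0.        ,   0.        ,   1.        ]]), 'D': array([-0.10702888,  0.        ,  0.        ,  0.        ,  0.        ]), 'rvec': array([ 2.12068493, -0.68348392,  0.31317362]), 'tvec': array([-496.24152146,  313.95541836, 1431.39163716])}
top {'camera_matrix': array([[408.10816507,   0.        , 318.29146311],
       [  0.        , 408.10816507, 206.32800614],
       [  0.        ,   0.        ,   1.        ]]), 'D': array([0.0192768, 0.       , 0.       , 0.       , 0.       ]), 'rvec': array([ 2.11503521, -2.13048711,  0.17641299]), 'tvec': array([   3.56831985,  585.79897881, 1083.68563487])}
wrist {'camera_matrix': array([[287.49670497,   0.        , 320.81761125],
       [  0.        , 287.49670497, 200.76739043],
       [  0.        ,   0.        ,   1.        ]]), 'D': array([0.00428224, 0.        , 0.        , 0.        , 0.        ]), 'rvec': array([-2.33831735,  1.63993311,  0.27781754]), 'tvec': array([-573.9404596 ,  -42.0038057 ,  381.56319087])}
```

View pics/side0.png

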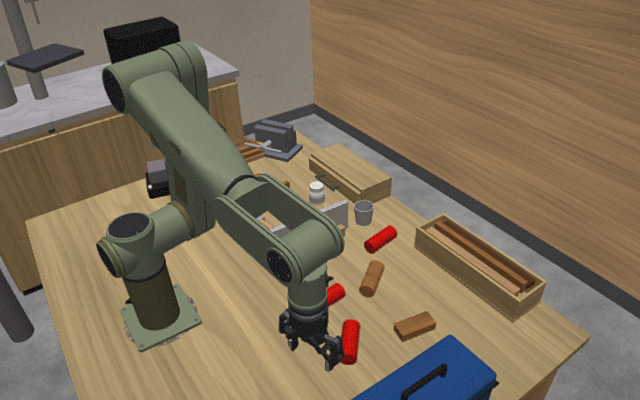

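View pics/top0.png

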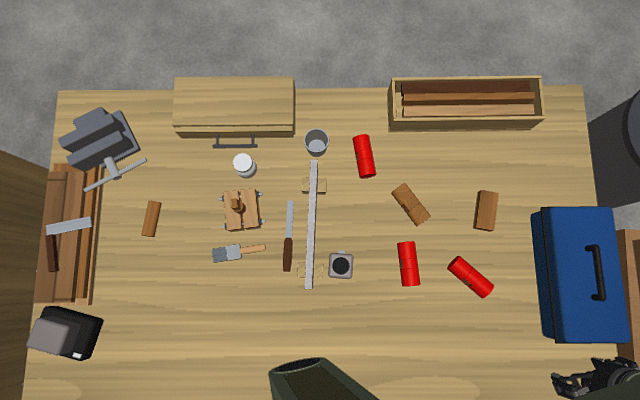

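View pics/wrist0.png

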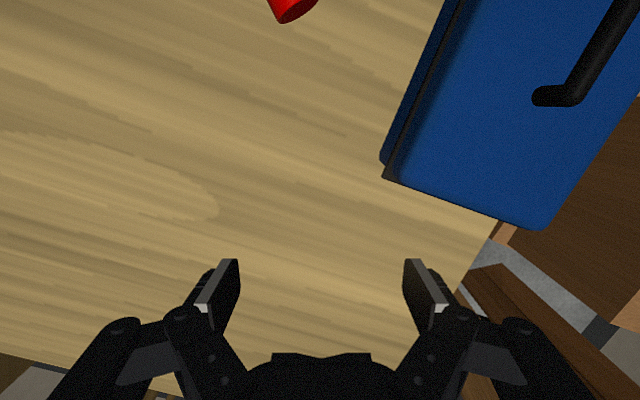

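The top view shows the brown slotted cylinder at about (410,204). There are three red look-alikes at (364,156), (408,263) and (470,277). The rectangular offcut is at (486,210), and the plain dowel at (151,218) has no slot. The brown one at (410,204) fits the head. I'll confirm it in an enlarged crop and measure the scene.

```bash
cat > h.py <<'E'
import numpy as np, cv2
from workcell import arm, optics
def cam(c):
    R=cv2.Rodrigues(c["rvec"])[0]; return R,np.array(c["tvec"]).reshape(3),c["camera_matrix"],c["D"]
def cloud(d,c):
    R,t,K,D=cam(c); h,w=d.shape
    uv=np.stack(np.meshgrid(np.arange(w),np.arange(h)),-1).reshape(-1,1,2).astype(np.float64)
    n=cv2.undistortPoints(uv,K,D).reshape(h,w,2)
    P=np.dstack([n*d[...,None],d])
    W=(P-t)@R
    W[d<=0]=np.nan
    return W
def proj(pts,c):
    return cv2.projectPoints(np.array(pts,float).reshape(-1,1,3),np.array(c["rvec"]),np.array(c["tvec"]),c["camera_matrix"],c["D"])[0].reshape(-1,2)
E
python3 - <<'E'
from h import *
z=np.load("pics/top0.npz"); c=optics.get_calibration("top"); W=cloud(z["d"],c)
np.save("pics/W.npy",W)
def s(u,v):print((u,v),W[v-1:v+2,u-1:u+2].reshape(-1,3).mean(0).round(1))
for q in [(410,204),(312,200),(312,170),(310,280),(237,203),(237,198),(225,220),(340,265),(450,240),(200,290),(316,150)]: s(*q)
a=z["p"][:,:,::-1]
cv2.imwrite("pics/ca.png",np.hstack([cv2.resize(a[165:245,370:450],(400,400),interpolation=2),cv2.resize(a[170:250,200:280],(400,400),interpolation=2)]))
E
```

```text
(410, 204) [ 591.  -256.2   48.1]
(312, 200) [590.7  14.9 119.6]
(312, 170) [nan nan nan]
(310, 280) [384.3  20.7 120.1]
(237, 203) [582.5 209.7 129.4]
(237, 198) [608.2 223.2  68.5]
(225, 220) [554.9 267.1  15.6]
(340, 265) [424.3 -59.2  35.3]
(450, 240) [ 4.944e+02 -3.753e+02  1.000e-01]
(200, 290) [358.8 334.4  -0.5]
(316, 150) [757.5   5.3  26.9]
```

View pics/ca.png

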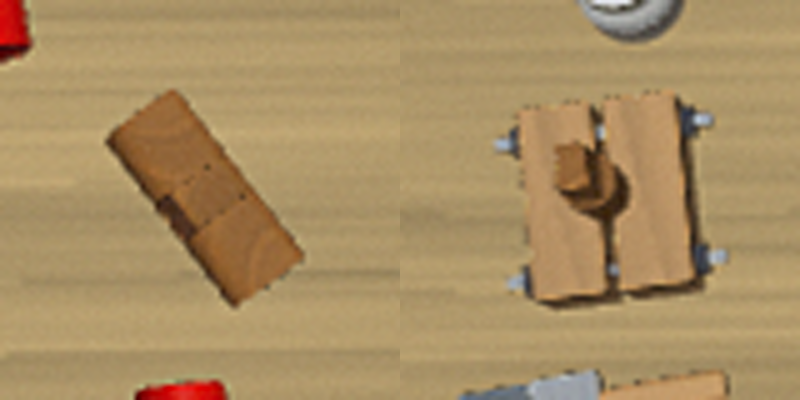

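The crop confirms it. The brown cylinder at (410,204) has a dark slot mouth on its lower-left flank, so the slot has to roll towards the upper right. Next I'll fit the poses from the depth.

```bash
python3 - <<'E'
from h import *
z=np.load("pics/top0.npz"); c=optics.get_calibration("top"); W=np.load("pics/W.npy"); p=z["p"]
R,t,K,D=cam(c); print("cam at",(-R.T@t).round(0))
def box(a,b,e,f,z0,z1):
    m=(W[...,0]>a)&(W[...,0]<b)&(W[...,1]>e)&(W[...,1]<f)&(W[...,2]>z0)&(W[...,2]<z1);return m
def rect(m,n):
    q=W[m]; r=cv2.minAreaRect(q[:,:2].astype(np.float32)); print(n,m.sum(),[np.round(x,1) for x in r],"mean",q.mean(0).round(1), "z",np.percentile(q[:,2],[2,50,98]).round(1))
rect(box(500,680,-340,-170,30,60),"head top")
rect(box(500,680,-340,-170,8,60),"head all")
# cylinder fit
from scipy.optimize import least_squares
q=W[box(500,680,-340,-170,14,60)]
def f(x):
    a=np.array([np.cos(x[2]),np.sin(x[2])]); n=np.array([-a[1],a[0]])
    s=(q[:,:2]-x[:2])@n; return np.hypot(s,q[:,2]-x[3])-25
r=least_squares(f,[590,-256,.65,25],loss="soft_l1"); x=r.x
a=np.array([np.cos(x[2]),np.sin(x[2])]); u=(q[:,:2]-x[:2])@a
print("cyl",x.round(3),"u",np.percentile(u,[0.5,99.5]).round(1),"centre",x[:2]+a*np.mean(np.percentile(u,[.5,99.5])),"res",np.abs(f(x)).mean())
rect(box(300,800,-20,60,105,135),"panel")
rect(box(540,660,150,280,126,145),"tenon")
rect(box(500,700,140,300,40,60),"block")
rect(box(540,660,150,280,85,105),"shoulder")
E
```

```text
cam at [ 385.  -14. 1170.]
head top 688 [array([ 594. , -261.4]), array([119.3,  49. ]), np.float64(35.3)] mean [ 592.1 -259.8   45.4] z [32.8 46.5 52.6]
head all 766 [array([ 594.3, -261.8]), array([119.3,  50.4]), np.float64(35.1)] mean [ 591.1 -258.3   43.3] z [22.8 45.8 52.5]
cyl [ 9.09055e+02 -4.06930e+01  6.14000e-01  2.48860e+01] u [-443.7 -325.6] centre [ 594.7327349  -262.45616995] res 1.5719004888521568
panel 910 [array([532.1,  17.8]), array([ 18. , 336.3]), np.float64(87.2)] mean [527.3  17.9 119.7] z [115.  119.9 123.6]
tenon 63 [array([581.6, 216.6]), array([23.5, 16.2]), np.float64(3.1)] mean [581.5 216.3 134.5] z [128.  134.8 137.8]
block 1110 [array([612.7, 218.4]), array([173.9,  93.4]), np.float64(5.2)] mean [585.2 213.6  49.3] z [42.1 49.5 54.1]
shoulder 53 [array([578.9, 212. ]), array([19.9, 31.2]), np.float64(57.6)] mean [577.7 209.5  94.9] z [ 86.5  94.7 104.2]
```

```bash
cat >> h.py <<'E'
from scipy.spatial.transform import Rotation as Ro
def togo(pos,yaw,s=None):
    """rows' delta for tool pointing straight down, tool x at world yaw"""
    s=s or arm.observe(); q=s["tcp_rot"]; R0=Ro.from_quat([q[1],q[2],q[3],q[0]])
    Rt=Ro.from_matrix(np.array([[np.cos(yaw),np.sin(yaw),0],[np.sin(yaw),-np.cos(yaw),0],[0,0,-1]]))
    d=R0.inv().apply(np.array(pos)-s["tool_pos"])/1000
    print("t",round(s["time_s"],2),"tcp",s["tool_pos"].round(1),"F",s["wrist_force"].round(1),"gap",round(s["finger_gap"],1),"q",s["joint_positions"].round(2))
    xa=R0.apply([1,0,0]); print("x yaw",np.arctan2(xa[1],xa[0]).round(3),"z",R0.apply([0,0,1]).round(4))
    print("delta",d.round(4),"dr",(R0.inv()*Rt).as_rotvec().round(3))
E
python3 - <<'E'
from h import *
W=np.load("pics/W.npy")
def rect(m,n):
    q=W[m]; r=cv2.minAreaRect(q[:,:2].astype(np.float32)); print(n,m.sum(),[np.round(x,1) for x in r])
def box(a,b,e,f,z0,z1): return (W[...,0]>a)&(W[...,0]<b)&(W[...,1]>e)&(W[...,1]<f)&(W[...,2]>z0)&(W[...,2]<z1)
rect(box(500,648,150,290,44,55),"block")
togo([590,-255,150],2.185)
E
```

```text
block 1012 [array([582.1, 216.6]), array([110.6,  90.8]), np.float64(6.7)]
t 0.15 tcp [ 195.3 -540.2  209.6] F [-0.1 -0.6 -0.9] gap 85.6 q [-1.37  0.21  1.54  0.    1.39 -0.15]
x yaw 0.347 z [-3.0e-04  1.7e-03 -1.0e+00]
delta [ 0.4681 -0.134   0.0599] dr [-1.000e-03 -2.000e-03 -1.838e+00]
```

Emit:
{"fn": "play_rows", "kwargs": {
  "rows": [
    {"delta_pos": [0.468,-0.134,0.02],"dr": [0,0,-1.838],"jaw": 0.18},
    {"delta_pos": [0.468,-0.134,0.02],"dr": [0,0,-1.838],"jaw": 0.18},
    {"delta_pos": [0.468,-0.134,0.02],"dr": [0,0,-1.838],"jaw": 0.18},
    {"delta_pos": [0.468,-0.134,0.02],"dr": [0,0,-1.838],"jaw": 0.18},
    {"delta_pos": [0.468,-0.134,0.02],"dr": [0,0,-1.838],"jaw": 0.18},
    {"delta_pos": [0.468,-0.134,0.02],"dr": [0,0,-1.838],"jaw": 0.18},
    {"delta_pos": [0.468,-0.134,0.02],"dr": [0,0,-1.838],"jaw": 0.18},
    {"delta_pos": [0.468,-0.134,0.02],"dr": [0,0,-1.838],"jaw": 0.18},
    {"delta_pos": [0.468,-0.134,0.02],"dr": [0,0,-1.838],"jaw": 0.18},
    {"delta_pos": [0.468,-0.134,0.03],"dr": [0,0,-1.838],"jaw": 0.18},
    {"delta_pos": [0.468,-0.134,0.06],"dr": [0,0,-1.838],"jaw": 0.18},
    {"delta_pos": [0.468,-0.134,0.06],"dr": [0,0,-1.838],"jaw": 0.18},
    {"delta_pos": [0.468,-0.134,0.06],"dr": [0,0,-1.838],"jaw": 0.18},
    {"delta_pos": [0.468,-0.134,0.06],"dr": [0,0,-1.838],"jaw": 0.18}
  ]
}}

```text
time_s: 1.9
tool_pos: [590.7, -255.6, 151.5]
tcp_rot: [0.001, 0.46, 0.888, 0.001]
wrist_force: [0.6, 0.4, 0.1]
finger_gap: 49.9
```

```bash
cat > look.py <<'E'
from h import *
import sys
n,tag=sys.argv[1:3]
c=optics.get_calibration(n); p,d=optics.capture(n); cv2.imwrite(f"pics/{tag}.png",p[:,:,::-1]); np.savez(f"pics/{tag}.npz",p=p,d=d,**{k:np.array(v) for k,v in c.items()})
E
python3 look.py wrist w1; python3 - <<'E'
from h import *
togo([590,-255,70],2.185)
z=np.load("pics/w1.npz"); W=cloud(z["d"],z); R,t,K,D=cam(z); print("cam",(-R.T@t).round(0))
m=(W[...,0]>500)&(W[...,0]<690)&(W[...,1]>-350)&(W[...,1]<-170)&(W[...,2]>14)&(W[...,2]<60)
from scipy.optimize import least_squares
q=W[m]
def f(x):
    a=np.array([np.cos(x[2]),np.sin(x[2])]); n=np.array([-a[1],a[0]])
    return np.hypot((q[:,:2]-[594,-262])@n-x[0],q[:,2]-x[1])-25
x=least_squares(f,[0,25,.614],loss="soft_l1").x
a=np.array([np.cos(x[2]),np.sin(x[2])]);n=np.array([-a[1],a[0]]); u=(q[:,:2]-[594,-262])@a
print(m.sum(),x.round(3),np.percentile(u,[.5,99.5]).round(1),(np.array([594,-262])+n*x[0]).round(1))
E
```

```text
t 1.95 tcp [ 590.7 -255.5  151.5] F [-0.1  0.4  0.8] gap 49.9 q [-0.54  0.4   1.42  0.    1.32 -1.16]
x yaw 2.185 z [ 1.9e-03  4.0e-04 -1.0e+00]
delta [ 0.0009 -0.0004  0.0815] dr [ 0.002  0.001 -0.   ]
cam [ 542. -186.  315.]
5626 [ 0.383 25.292  0.616] [-57.9  59.9] [ 593.8 -261.7]
```

View pics/w1.png

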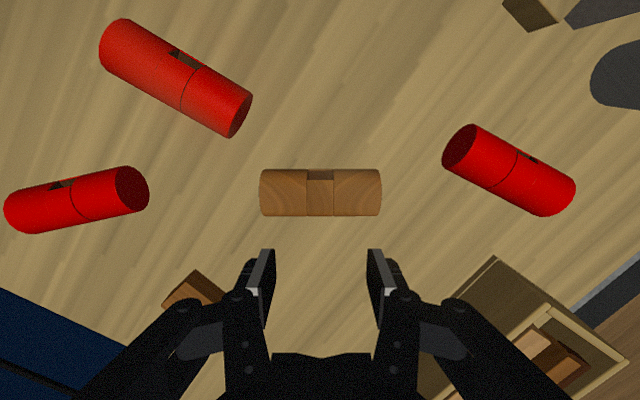

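The wrist view shows the head at (320,192). The slot mouth is on its upper edge at (320,175), the tool +x side, so the drag goes along tool −x. The two fingers straddle the slot.

Emit:
{"fn": "play_rows", "kwargs": {
  "rows": [
    {"delta_pos": [0.002,0,0.05],"dr": [0,0,0],"jaw": 0.18},
    {"delta_pos": [0.002,0,0.09],"dr": [0,0,0],"jaw": 0.18},
    {"delta_pos": [0.002,0,0.098],"dr": [0,0,0],"jaw": 0.18},
    {"delta_pos": [0.002,0,0.098],"dr": [0,0,0],"jaw": 0.18},
    {"delta_pos": [0.002,0,0.098],"dr": [0,0,0],"jaw": 0.18}
  ]
}}

```text
time_s: 2.58
tool_pos: [591.6, -255.0, 56.3]
tcp_rot: [0.003, 0.46, 0.888, 0.0]
wrist_force: [0.0, -0.1, 1.0]
finger_gap: 50.2
```

```bash
python3 look.py wrist w2; python3 look.py side s2; python3 -c "
from h import *
togo([590,-255,50],2.185)
z=np.load('pics/w2.npz')
cv2.imwrite('pics/w2c.png',cv2.resize(z['p'][150:350,200:440,::-1],None,fx=3,fy=3,interpolation=2))
z=np.load('pics/s2.npz');
u=proj([[594,-262,25]],z)[0].astype(int);print(u)
cv2.imwrite('pics/s2c.png',cv2.resize(z['p'][u[1]-60:u[1]+50,u[0]-70:u[0]+70,::-1],None,fx=5,fy=5,interpolation=2))
"
```

```text
t 2.67 tcp [ 591.3 -254.8   56. ] F [ 0.   0.9 -0.2] gap 50.6 q [-0.54  0.5   1.49  0.    1.15 -1.16]
x yaw 2.185 z [ 0.0056 -0.0018 -1.    ]
delta [ 0.0007 -0.0012  0.006 ] dr [ 0.004  0.005 -0.   ]
[371 278]
```

View pics/w2c.png

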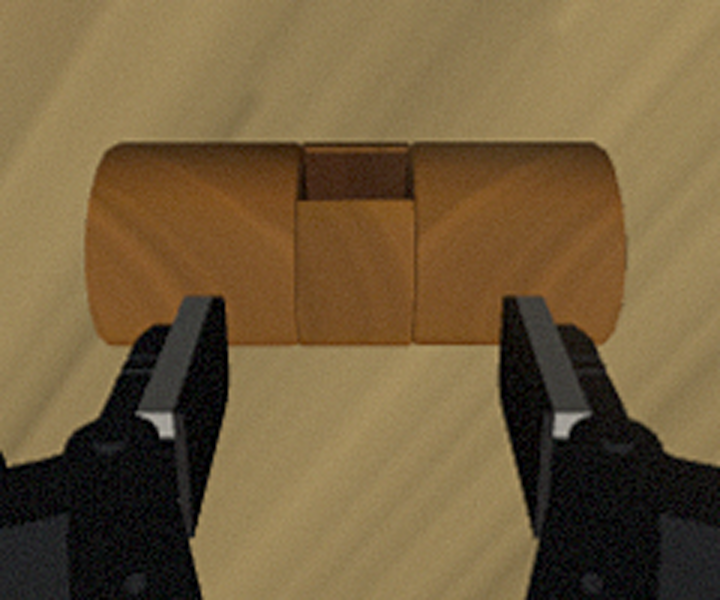

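View pics/s2c.png

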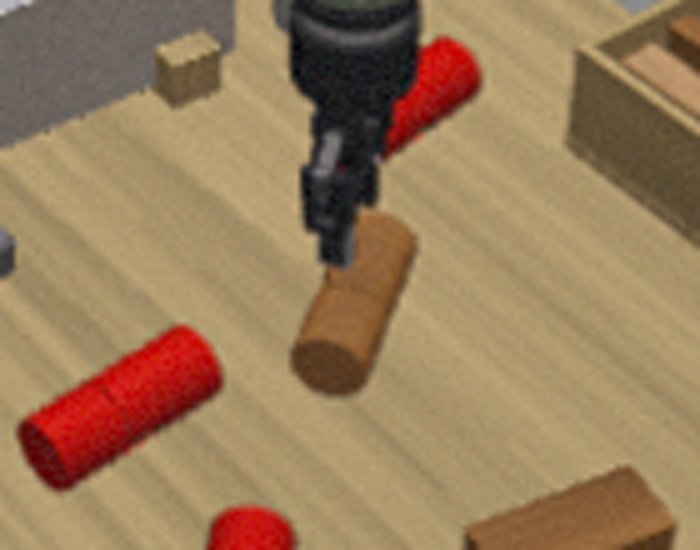

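Emit:
{"fn": "play_rows", "kwargs": {
  "rows": [
    {"delta_pos": [0.001,0,0.003],"dr": [0,0,0],"jaw": 0.18},
    {"delta_pos": [0.001,0,0.005],"dr": [0,0,0],"jaw": 0.18},
    {"delta_pos": [0.001,0,0.006],"dr": [0,0,0],"jaw": 0.18}
  ]
}}

```text
time_s: 3.05
tool_pos: [590.6, -253.9, 49.8]
tcp_rot: [0.003, 0.46, 0.888, 0.0]
wrist_force: [0.5, -0.3, 0.8]
finger_gap: 50.5
```

Emit:
{"fn": "play_rows", "kwargs": {
  "rows": [
    {"delta_pos": [0.0,0,0.001],"dr": [0,0,0],"jaw": 0.18},
    {"delta_pos": [0.0,0,0.002],"dr": [0,0,0],"jaw": 0.18},
    {"delta_pos": [0.0,0,0.002],"dr": [0,0,0],"jaw": 0.18}
  ]
}}

```text
time_s: 3.42
tool_pos: [590.5, -253.8, 47.6]
tcp_rot: [0.003, 0.46, 0.888, 0.001]
wrist_force: [0.7, 0.3, 0.2]
finger_gap: 50.5
```

Emit:
{"fn": "play_rows", "kwargs": {
  "rows": [
    {"delta_pos": [-0.001,0,0.001],"dr": [0,0,0],"jaw": 0.18},
    {"delta_pos": [-0.001,0,0.001],"dr": [0,0,0],"jaw": 0.18},
    {"delta_pos": [-0.001,0,0.001],"dr": [0,0,0],"jaw": 0.18}
  ]
}}

```text
time_s: 3.8
tool_pos: [591.1, -254.7, 46.6]
tcp_rot: [0.003, 0.46, 0.888, 0.001]
wrist_force: [-0.1, -0.8, -0.7]
finger_gap: 50.3
```

Emit:
{"fn": "play_rows", "kwargs": {
  "rows": [
    {"delta_pos": [-0.0,0,0.001],"dr": [0,0,0],"jaw": 0.18},
    {"delta_pos": [-0.0,0,0.001],"dr": [0,0,0],"jaw": 0.18},
    {"delta_pos": [-0.0,0,0.001],"dr": [0,0,0],"jaw": 0.18}
  ]
}}

```text
time_s: 4.18
tool_pos: [591.1, -254.6, 45.5]
tcp_rot: [0.003, 0.46, 0.888, 0.001]
wrist_force: [-0.4, -0.1, -0.1]
finger_gap: 50.2
```

Emit:
{"fn": "play_rows", "kwargs": {
  "rows": [
    {"delta_pos": [-0.0,0,0.001],"dr": [0,0,0],"jaw": 0.18},
    {"delta_pos": [-0.0,0,0.001],"dr": [0,0,0],"jaw": 0.18},
    {"delta_pos": [-0.0,0,0.001],"dr": [0,0,0],"jaw": 0.18}
  ]
}}

```text
time_s: 4.55
tool_pos: [591.1, -254.7, 44.5]
tcp_rot: [0.003, 0.46, 0.888, 0.001]
wrist_force: [0.7, -0.8, 0.3]
finger_gap: 50.5
```

Emit:
{"fn": "play_rows", "kwargs": {
  "rows": [
    {"delta_pos": [-0.0,0,0.001],"dr": [0,0,0],"jaw": 0.18},
    {"delta_pos": [-0.0,0,0.001],"dr": [0,0,0],"jaw": 0.18},
    {"delta_pos": [-0.0,0,0.001],"dr": [0,0,0],"jaw": 0.18}
  ]
}}

```text
time_s: 4.92
tool_pos: [591.1, -254.6, 43.5]
tcp_rot: [0.002, 0.46, 0.888, 0.001]
wrist_force: [-0.3, -0.3, -0.4]
finger_gap: 50.7
```

Emit:
{"fn": "play_rows", "kwargs": {
  "rows": [
    {"delta_pos": [-0.0,0,0.001],"dr": [0,0,0],"jaw": 0.18},
    {"delta_pos": [-0.0,0,0.001],"dr": [0,0,0],"jaw": 0.18},
    {"delta_pos": [-0.0,0,0.001],"dr": [0,0,0],"jaw": 0.18}
  ]
}}

```text
time_s: 5.3
tool_pos: [591.1, -254.6, 42.5]
tcp_rot: [0.002, 0.46, 0.888, 0.001]
wrist_force: [-0.9, 0.2, 0.2]
finger_gap: 50.5
```

```bash
python3 look.py wrist w3; python3 -c "
from h import *
togo([590,-255,40],2.185)
z=np.load('pics/w3.npz')
cv2.imwrite('pics/w3c.png',cv2.resize(z['p'][150:350,200:440,::-1],None,fx=3,fy=3,interpolation=2))
W=cloud(z['d'],z)
for v in range(235,300,6): print(v,W[v,262].round(0),W[v,270].round(0))
"
```

```text
t 5.35 tcp [ 591.1 -254.7   42.5] F [-0.1  0.3 -0.9] gap 50.3 q [-0.54  0.52  1.5   0.    1.12 -1.16]
x yaw 2.185 z [ 0.0049 -0.0014 -1.    ]
delta [ 0.0004 -0.0011  0.0025] dr [ 0.003  0.004 -0.   ]
235 [ 558. -270.   46.] [ 563. -267.   45.]
241 [ 560. -272.   48.] [ 564. -269.   48.]
247 [ 562. -275.   49.] [ 566. -272.   49.]
253 [ 560. -262.   76.] [ 564. -260.   75.]
259 [ 561. -262.   82.] [ 565. -260.   81.]
265 [ 562. -261.   87.] [ 567. -263.   81.]
271 [ 563. -261.   92.] [ 568. -265.   83.]
277 [ 564. -260.   97.] [ 570. -267.   83.]
283 [ 564. -260.  101.] [ 572. -270.   83.]
289 [ 566. -262.  102.] [ 573. -272.   85.]
295 [ 567. -264.  103.] [ 575. -275.   86.]
```

View pics/w3c.png

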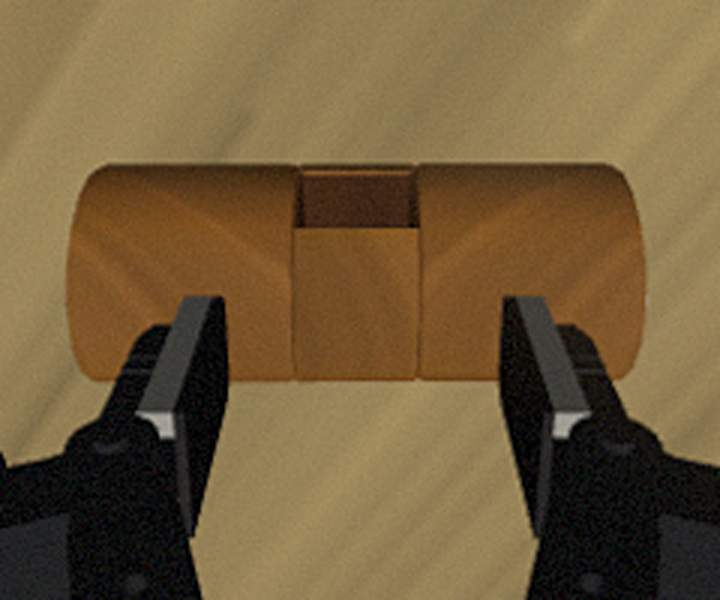

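Emit:
{"fn": "play_rows", "kwargs": {
  "rows": [
    {"delta_pos": [0,0,0.001],"dr": [0,0,0],"jaw": 0.18},
    {"delta_pos": [0,0,0.002],"dr": [0,0,0],"jaw": 0.18},
    {"delta_pos": [0,0,0.002],"dr": [0,0,0],"jaw": 0.18}
  ]
}}

```text
time_s: 5.72
tool_pos: [591.0, -254.6, 40.3]
tcp_rot: [0.002, 0.46, 0.888, 0.001]
wrist_force: [-0.0, 0.7, -0.0]
finger_gap: 50.0
```

Emit:
{"fn": "play_rows", "kwargs": {
  "rows": [
    {"delta_pos": [0,0,0.001],"dr": [0,0,0],"jaw": 0.18},
    {"delta_pos": [0,0,0.002],"dr": [0,0,0],"jaw": 0.18},
    {"delta_pos": [0,0,0.002],"dr": [0,0,0],"jaw": 0.18}
  ]
}}

```text
time_s: 6.1
tool_pos: [590.9, -254.5, 38.1]
tcp_rot: [0.002, 0.46, 0.888, 0.001]
wrist_force: [-0.4, -0.7, 0.2]
finger_gap: 50.7
```

Emit:
{"fn": "play_rows", "kwargs": {
  "rows": [
    {"delta_pos": [0,0,0.001],"dr": [0,0,0],"jaw": 0.18},
    {"delta_pos": [0,0,0.002],"dr": [0,0,0],"jaw": 0.18},
    {"delta_pos": [0,0,0.002],"dr": [0,0,0],"jaw": 0.18}
  ]
}}

```text
time_s: 6.48
tool_pos: [590.8, -254.5, 36.0]
tcp_rot: [0.002, 0.46, 0.888, 0.001]
wrist_force: [0.9, 0.6, 0.3]
finger_gap: 50.4
```

```bash
python3 look.py side s3; python3 -c "
from h import *
z=np.load('pics/s3.npz'); W=cloud(z['d'],z)
u=proj([[594,-262,40]],z)[0].astype(int);print(u)
cv2.imwrite('pics/s3c.png',cv2.resize(z['p'][u[1]-30:u[1]+30,u[0]-40:u[0]+40,::-1],None,fx=10,fy=10,interpolation=2))
print(proj([[591,-254.5,36],[591-24.5,-254.5-17.3,36],[591-24.5,-254.5-17.3,66]],z))
T=np.array([590.8,-254.5])
a=np.array([.817,.577]);n=np.array([-.577,.817])
m=(abs((W[...,:2]-T)@a)<45)&(abs((W[...,:2]-T)@n)<12)&(W[...,2]>50)&(W[...,2]<95)
q=W[m];print(len(q));
for lo in range(50,95,4):
  k=q[(q[:,2]>=lo)&(q[:,2]<lo+4)]; 
  if len(k): print(lo,len(k),((k[:,:2]-T)@a).round(0)[:8],((k[:,:2]-T)@n).round(0)[:8])
"
```

```text
[371 274]
[[369.35817986 274.58008285]
 [366.67643973 281.11689133]
 [366.95799912 273.9914936 ]]
87
50 17 [39. 25. 25. 28. 11.  7.  8.  3.] [-10.  -1.  -7. -10.  -8.  -6.  -9.  -7.]
58 4 [ 25. -22. -32. -34.] [-10. -11.   8.  -2.]
62 7 [ 25.  25.  21. -28. -34. -34. -33.] [ -4.  -7.  -5.  -9.  -5.  -8. -11.]
66 7 [ 25.  29.  22.  24.  19. -32. -35.] [ -7.  -9.  -2. -11.  -9.   9.   8.]
70 12 [ 24.  22. -29. -39. -38. -35. -32. -40.] [ -4.  -4.   9.   4.   1.  -8. -10.   3.]
74 11 [ 32.  26.  27.  22. -32. -28. -36. -38.] [-11.  -6.  -9.  -7.   9. -12.   5.   1.]
78 9 [ 26.  21. -31. -27. -37. -37. -32. -39.] [ -9. -11.   9. -11.   4.  -5. -10.  -2.]
82 10 [ 27.  25. -28. -38. -36. -32. -41. -39.] [  7.  -9. -12.   1.  -8. -10.   0.  -2.]
86 5 [ 24.  26. -33. -41. -38.] [  3.  -9. -10.   3.  -5.]
90 5 [ 28. -30. -30. -41. -43.] [-11. -12. -12.   3.  -3.]
```

View pics/s3c.png

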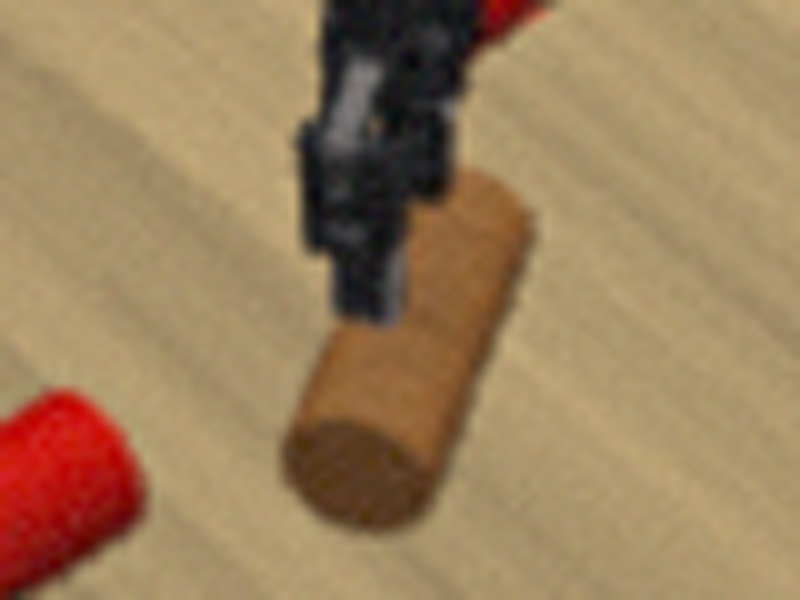

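Emit:
{"fn": "play_rows", "kwargs": {
  "rows": [
    {"delta_pos": [0,0,0.002],"dr": [0,0,0],"jaw": 0.18},
    {"delta_pos": [0,0,0.004],"dr": [0,0,0],"jaw": 0.18},
    {"delta_pos": [0,0,0.004],"dr": [0,0,0],"jaw": 0.18}
  ]
}}

```text
time_s: 6.9
tool_pos: [590.6, -254.3, 31.7]
tcp_rot: [0.002, 0.46, 0.888, 0.001]
wrist_force: [-0.1, -0.1, -0.2]
finger_gap: 50.1
```

Emit:
{"fn": "play_rows", "kwargs": {
  "rows": [
    {"delta_pos": [0,0,0.001],"dr": [0,0,0],"jaw": 0.18},
    {"delta_pos": [0,0,0.001],"dr": [0,0,0],"jaw": 0.18}
  ]
}}

```text
time_s: 7.15
tool_pos: [590.5, -254.3, 30.5]
tcp_rot: [0.002, 0.46, 0.888, 0.001]
wrist_force: [0.1, -0.2, -0.6]
finger_gap: 50.6
```

Emit:
{"fn": "play_rows", "kwargs": {
  "rows": [
    {"delta_pos": [0,0,0.001],"dr": [0,0,0],"jaw": 0.18},
    {"delta_pos": [0,0,0.001],"dr": [0,0,0],"jaw": 0.18}
  ]
}}

```text
time_s: 7.4
tool_pos: [590.4, -254.2, 29.4]
tcp_rot: [0.002, 0.46, 0.888, 0.001]
wrist_force: [1.1, 0.5, 0.3]
finger_gap: 50.0
```

Emit:
{"fn": "play_rows", "kwargs": {
  "rows": [
    {"delta_pos": [0,0,0.001],"dr": [0,0,0],"jaw": 0.18},
    {"delta_pos": [0,0,0.001],"dr": [0,0,0],"jaw": 0.18}
  ]
}}

```text
time_s: 7.65
tool_pos: [590.3, -254.2, 28.3]
tcp_rot: [0.001, 0.46, 0.888, 0.001]
wrist_force: [0.1, 0.7, -0.2]
finger_gap: 50.3
```

Emit:
{"fn": "play_rows", "kwargs": {
  "rows": [
    {"delta_pos": [-0.001,0,0.001],"dr": [0,0,0],"jaw": 0.18},
    {"delta_pos": [-0.001,0,0.001],"dr": [0,0,0],"jaw": 0.18}
  ]
}}

```text
time_s: 7.9
tool_pos: [590.9, -255.0, 27.2]
tcp_rot: [0.001, 0.46, 0.888, 0.001]
wrist_force: [-0.1, -0.0, 0.0]
finger_gap: 50.7
```

Emit:
{"fn": "play_rows", "kwargs": {
  "rows": [
    {"delta_pos": [0,0,0.001],"dr": [0,0,0],"jaw": 0.18},
    {"delta_pos": [0,0,0.001],"dr": [0,0,0],"jaw": 0.18}
  ]
}}

```text
time_s: 8.15
tool_pos: [591.0, -255.1, 26.3]
tcp_rot: [0.001, 0.46, 0.888, 0.001]
wrist_force: [0.7, -0.3, 0.7]
finger_gap: 50.6
```

Emit:
{"fn": "play_rows", "kwargs": {
  "rows": [
    {"delta_pos": [0,0,0.001],"dr": [0,0,0],"jaw": 0.18},
    {"delta_pos": [0,0,0.001],"dr": [0,0,0],"jaw": 0.18}
  ]
}}

```text
time_s: 8.4
tool_pos: [591.5, -255.7, 26.1]
tcp_rot: [0.002, 0.46, 0.888, 0.0]
wrist_force: [-0.7, -1.0, 3.5]
finger_gap: 50.5
```

Emit:
{"fn": "play_rows", "kwargs": {
  "rows": [
    {"delta_pos": [0,0,0.001],"dr": [0,0,0],"jaw": 0.18},
    {"delta_pos": [0,0,0.001],"dr": [0,0,0],"jaw": 0.18}
  ]
}}

```text
time_s: 8.65
tool_pos: [592.0, -256.4, 26.0]
tcp_rot: [0.003, 0.46, 0.888, -0.0]
wrist_force: [-1.2, -0.9, 5.1]
finger_gap: 50.1
```

Contact came at TCP z ≈ 26, so the tips are 24 mm behind the TCP at this opening, and the force is now about 5 N. I'll drag along tool −x.

Emit:
{"fn": "play_rows", "kwargs": {
  "rows": [
    {"delta_pos": [-0.002,0,0.001],"dr": [0,0,0],"jaw": 0.18},
    {"delta_pos": [-0.005,0,0.001],"dr": [0,0,0],"jaw": 0.18},
    {"delta_pos": [-0.008,0,0.001],"dr": [0,0,0],"jaw": 0.18},
    {"delta_pos": [-0.011,0,0.001],"dr": [0,0,0],"jaw": 0.18},
    {"delta_pos": [-0.014,0,0.001],"dr": [0,0,0],"jaw": 0.18},
    {"delta_pos": [-0.014,0,0.001],"dr": [0,0,0],"jaw": 0.18}
  ]
}}

```text
time_s: 9.4
tool_pos: [600.7, -268.7, 26.1]
tcp_rot: [0.004, 0.46, 0.888, -0.0]
wrist_force: [-1.2, -0.8, 5.8]
finger_gap: 50.4
```

```bash
python3 look.py wrist w4; python3 -c "
from h import *
togo([590,-255,40],2.185)
z=np.load('pics/w4.npz')
cv2.imwrite('pics/w4c.png',cv2.resize(z['p'][150:350,200:440,::-1],None,fx=3,fy=3,interpolation=2))
"
```

```text
t 9.45 tcp [ 600.6 -268.6   26.1] F [-1.3 -0.2  6.4] gap 50.6 q [-0.55  0.56  1.46 -0.    1.11 -1.17]
x yaw 2.185 z [ 0.0064 -0.0042 -1.    ]
delta [ 0.0172 -0.0008 -0.014 ] dr [ 0.003  0.007 -0.   ]
```

View pics/w4c.png

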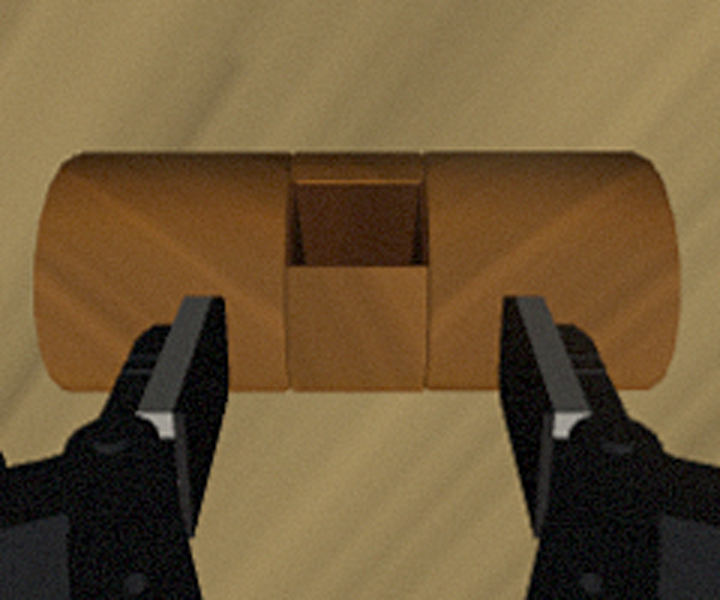

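Rolling works: the slot mouth has moved up (edges at crop rows 183 and 266). I'll measure its angle by intersecting the edge rays with the fitted cylinder.

```bash
cat >> h.py <<'E'
from scipy.optimize import least_squares
def cylfit(z,g=(594,-262),yaw=.616,r=75,zfix=25):
    W=cloud(z["d"],z); g=np.array(g,float)
    m=(np.hypot(W[...,0]-g[0],W[...,1]-g[1])<r)&(W[...,2]>14)&(W[...,2]<53); q=W[m]
    for k in range(2):
        def f(x):
            n=np.array([-np.sin(x[1]),np.cos(x[1])]); return np.hypot((q[:,:2]-g)@n-x[0],q[:,2]-zfix)-25
        x=least_squares(f,[0,yaw],loss="soft_l1").x
        q=q[abs(f(x))<3]
    a=np.array([np.cos(x[1]),np.sin(x[1])]); n=np.array([-a[1],a[0]]); u=(q[:,:2]-g)@a
    c=g+n*x[0]+a*np.mean(np.percentile(u,[.5,99.5]))
    print("cyl n",len(q),"centre",c.round(1),"yaw",x[1].round(3),"u",np.percentile(u,[.5,99.5]).round(1),"res",np.abs(f(x)).mean().round(2)); return c,x[1]
def edgeang(z,c,yaw,pix):
    """angle from vertical, positive towards n (90deg left of axis), of surface points seen at pixels"""
    R,t,K,D=cam(z); o=-R.T@t; n=np.array([-np.sin(yaw),np.cos(yaw)]); out=[]
    for p in pix:
        k=cv2.undistortPoints(np.array([[p]],float),K,D).reshape(2); d=R.T@np.array([k[0],k[1],1])
        o2=np.array([(o[:2]-c)@n,o[2]-25]); d2=np.array([d[:2]@n,d[2]])
        A=d2@d2;B=o2@d2;C=o2@o2-625; disc=B*B-A*C
        s=(-B-np.sqrt(max(disc,0)))/A; P=o2+s*d2; out.append(np.arctan2(P[0],P[1]))
    return np.array(out).round(3)
E
python3 - <<'E'
from h import *
z=np.load('pics/w4.npz')
c,y=cylfit(z,(601,-271))
print(edgeang(z,c,y,[(200+356/3,150+266/3),(200+356/3,150+183/3)]))
T=np.array([600.6,-268.6]); print("finger rel n",(T-c)@[-np.sin(y),np.cos(y)])
z=np.load('pics/w3.npz'); c,y=cylfit(z,(594,-262))
print(edgeang(z,c,y,[(200+356/3,150+228/3),(200+356/3,150+172/3)]))
z=np.load('pics/w1.npz'); c,y=cylfit(z,(594,-262))
E
```

```text
cyl n 13968 centre [ 599.3 -267.7] yaw 0.616 u [-58.3  59.4] res 0.49
[0.481 1.171]
finger rel n -1.477609274198648
cyl n 11558 centre [ 594.5 -260.9] yaw 0.616 u [-57.8  59.9] res 0.5
[0.811 1.479]
cyl n 5435 centre [ 594.4 -260.9] yaw 0.616 u [-57.9  59.9] res 0.52
```

Emit:
{"fn": "play_rows", "kwargs": {
  "rows": [
    {"delta_pos": [-0.003,0,0.001],"dr": [0,0,0],"jaw": 0.18},
    {"delta_pos": [-0.006,0,0.001],"dr": [0,0,0],"jaw": 0.18},
    {"delta_pos": [-0.009,0,0.001],"dr": [0,0,0],"jaw": 0.18},
    {"delta_pos": [-0.012,0,0.001],"dr": [0,0,0],"jaw": 0.18},
    {"delta_pos": [-0.012,0,0.001],"dr": [0,0,0],"jaw": 0.18}
  ]
}}

```text
time_s: 10.07
tool_pos: [608.1, -279.2, 26.1]
tcp_rot: [0.005, 0.46, 0.888, -0.001]
wrist_force: [-1.3, -0.3, 5.7]
finger_gap: 50.7
```

Emit:
{"fn": "play_rows", "kwargs": {
  "rows": [
    {"delta_pos": [0,0,-0.006],"dr": [0,0,0],"jaw": 0.18},
    {"delta_pos": [0.001,0,-0.01],"dr": [0,0,0],"jaw": 0.18},
    {"delta_pos": [0.018,0,-0.01],"dr": [0,0,0],"jaw": 0.18},
    {"delta_pos": [0.018,0,-0.01],"dr": [0,0,0],"jaw": 0.18},
    {"delta_pos": [0.018,0,-0.002],"dr": [0,0,0],"jaw": 0.18},
    {"delta_pos": [0.018,0,-0.002],"dr": [0,0,0],"jaw": 0.18}
  ]
}}

```text
time_s: 10.82
tool_pos: [597.1, -264.4, 26.7]
tcp_rot: [0.004, 0.461, 0.888, -0.001]
wrist_force: [-0.3, -0.7, 0.0]
finger_gap: 50.2
```

```bash
python3 look.py wrist w5; python3 -c "
from h import *
togo([590,-255,26.2],2.185)
z=np.load('pics/w5.npz'); c,y=cylfit(z,(603,-275))
print('rel n',(arm.observe()['tool_pos'][:2]-c)@[-np.sin(y),np.cos(y)])
cv2.imwrite('pics/w5c.png',cv2.resize(z['p'][150:350,200:440,::-1],None,fx=3,fy=3,interpolation=2))
"
```

```text
t 10.88 tcp [ 597.4 -264.5   27. ] F [ 0.5 -0.  -0.2] gap 50.5 q [-0.55  0.55  1.48 -0.    1.1  -1.16]
x yaw 2.184 z [ 0.0066 -0.0048 -1.    ]
delta [ 0.0121 -0.0006  0.0007] dr [ 0.003  0.008 -0.001]
cyl n 11699 centre [ 602.6 -272.4] yaw 0.616 u [-57.7  60.1] res 0.48
rel n 9.397736838182146
```

View pics/w5c.png

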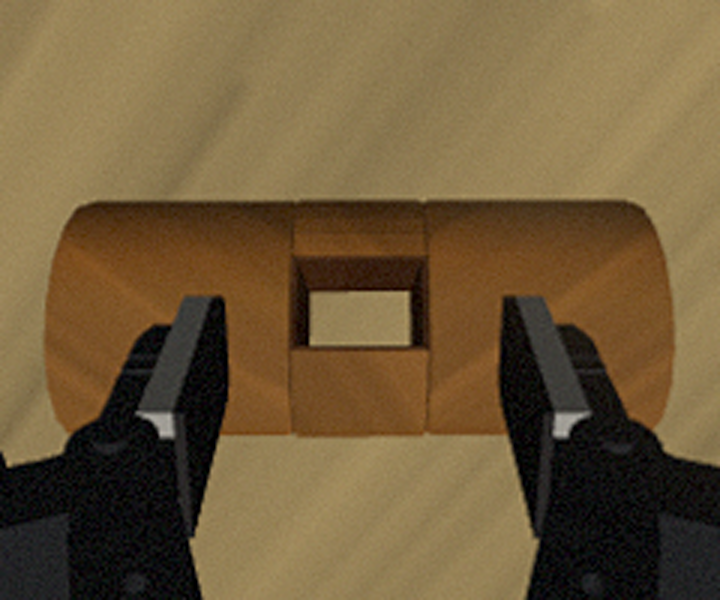

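```bash
python3 -c "
from h import *
z=np.load('pics/w5.npz'); c,y=cylfit(z,(603,-275))
print(edgeang(z,c,y,[(200+360/3,150+348/3),(200+360/3,150+256/3)]))
"
```

```text
cyl n 11699 centre [ 602.6 -272.4] yaw 0.616 u [-57.7  60.1] res 0.48
[0.259 0.97 ]
```

Emit:
{"fn": "play_rows", "kwargs": {
  "rows": [
    {"delta_pos": [0,0,0.001],"dr": [0,0,0],"jaw": 0.18},
    {"delta_pos": [0,0,0.002],"dr": [0,0,0],"jaw": 0.18}
  ]
}}

```text
time_s: 11.12
tool_pos: [598.0, -265.3, 25.9]
tcp_rot: [0.005, 0.461, 0.888, -0.001]
wrist_force: [-0.3, -1.0, 5.7]
finger_gap: 50.7
```

Emit:
{"fn": "play_rows", "kwargs": {
  "rows": [
    {"delta_pos": [-0.003,0,0.001],"dr": [0,0,0],"jaw": 0.18},
    {"delta_pos": [-0.006,0,0.001],"dr": [0,0,0],"jaw": 0.18},
    {"delta_pos": [-0.009,0,0.001],"dr": [0,0,0],"jaw": 0.18},
    {"delta_pos": [-0.012,0,0.001],"dr": [0,0,0],"jaw": 0.18},
    {"delta_pos": [-0.015,0,0.001],"dr": [0,0,0],"jaw": 0.18},
    {"delta_pos": [-0.018,0,0.001],"dr": [0,0,0],"jaw": 0.18},
    {"delta_pos": [-0.021,0,0.001],"dr": [0,0,0],"jaw": 0.18},
    {"delta_pos": [-0.021,0,0.001],"dr": [0,0,0],"jaw": 0.18}
  ]
}}

```text
time_s: 12.12
tool_pos: [610.9, -283.5, 26.1]
tcp_rot: [0.006, 0.461, 0.888, -0.001]
wrist_force: [-1.7, -0.7, 5.8]
finger_gap: 50.3
```

```bash
python3 look.py wrist w6; python3 -c "
from h import *
togo([590,-255,26.2],2.185)
z=np.load('pics/w6.npz'); c,y=cylfit(z,(608,-280))
print('rel n',(arm.observe()['tool_pos'][:2]-c)@[-np.sin(y),np.cos(y)],'rolled',np.hypot(*(c-[594.5,-260.9])))
cv2.imwrite('pics/w6c.png',cv2.resize(z['p'][150:350,200:440,::-1],None,fx=3,fy=3,interpolation=2))
"
```

```text
t 12.18 tcp [ 610.8 -283.4   26.1] F [-1.5 -0.4  6.2] gap 50.3 q [-0.56  0.59  1.42 -0.    1.12 -1.17]
x yaw 2.184 z [ 0.0091 -0.0074 -0.9999]
delta [ 0.0352 -0.0007 -0.0005] dr [ 0.003  0.011 -0.001]
cyl n 13914 centre [ 609.1 -281.6] yaw 0.616 u [-58.9  58.8] res 0.48
rel n -2.399687623921725 rolled 25.365629764718705
```

View pics/w6c.png

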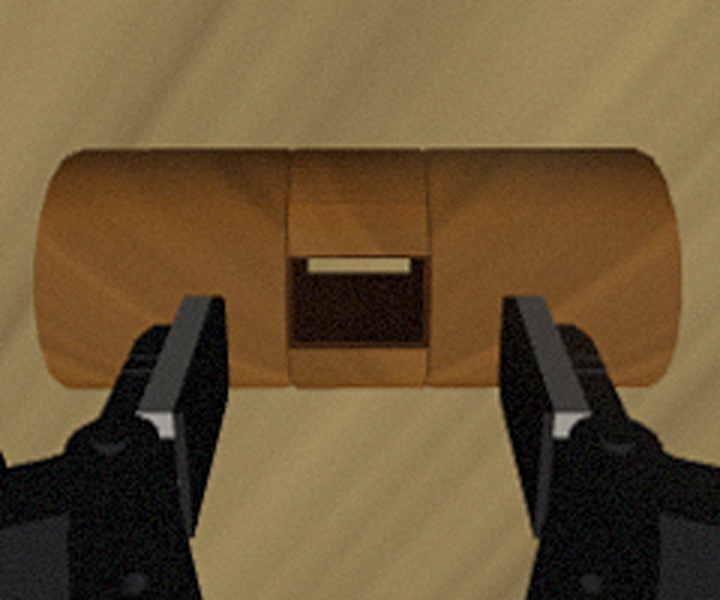

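```bash
python3 -c "
from h import *
z=np.load('pics/w6.npz'); c,y=cylfit(z,(608,-280))
print(edgeang(z,c,y,[(200+360/3,150+348/3),(200+360/3,150+256/3)]))
"
```

```text
cyl n 13914 centre [ 609.1 -281.6] yaw 0.616 u [-58.9  58.8] res 0.48
[-0.209  0.526]
```

Emit:
{"fn": "play_rows", "kwargs": {
  "rows": [
    {"delta_pos": [-0.003,0,0.001],"dr": [0,0,0],"jaw": 0.18},
    {"delta_pos": [-0.006,0,0.001],"dr": [0,0,0],"jaw": 0.18},
    {"delta_pos": [-0.0085,0,0.001],"dr": [0,0,0],"jaw": 0.18},
    {"delta_pos": [-0.0085,0,0.001],"dr": [0,0,0],"jaw": 0.18},
    {"delta_pos": [-0.0085,0,0.001],"dr": [0,0,0],"jaw": 0.18}
  ]
}}

```text
time_s: 12.8
tool_pos: [616.3, -291.1, 26.2]
tcp_rot: [0.007, 0.461, 0.888, -0.001]
wrist_force: [-1.0, -0.6, 5.3]
finger_gap: 50.3
```

Emit:
{"fn": "play_rows", "kwargs": {
  "rows": [
    {"delta_pos": [0,0,-0.002],"dr": [0,0,0],"jaw": 0.18},
    {"delta_pos": [0,0,-0.01],"dr": [0,0,0],"jaw": 0.18},
    {"delta_pos": [0,0,-0.05],"dr": [0,0,0],"jaw": 0.18},
    {"delta_pos": [0,0,-0.08],"dr": [0,0,0],"jaw": 0.18},
    {"delta_pos": [0,0,-0.08],"dr": [0,0,0],"jaw": 0.18}
  ]
}}

```text
time_s: 13.42
tool_pos: [617.8, -291.6, 110.1]
tcp_rot: [0.01, 0.461, 0.888, -0.002]
wrist_force: [0.1, -0.2, 0.1]
finger_gap: 50.4
```

```bash
python3 look.py wrist w7; python3 -c "
from h import *
z=np.load('pics/w7.npz'); c,y=cylfit(z,(611,-284))
print('rolled',np.hypot(*(c-[594.5,-260.9])))
togo([c[0],c[1],90],y)
cv2.imwrite('pics/w7c.png',cv2.resize(z['p'][150:350,200:440,::-1],None,fx=3,fy=3,interpolation=2))
"
```

```text
cyl n 7398 centre [ 611.8 -285.4] yaw 0.616 u [-59.1  58.8] res 0.49
rolled 29.930193803938216
t 13.47 tcp [ 616.3 -290.8  107.7] F [-0.2 -0.  -1.2] gap 50.5 q [-0.57  0.51  1.36 -0.    1.26 -1.18]
x yaw 2.184 z [ 0.0128 -0.0101 -0.9999]
delta [ 0.0073 -0.0007  0.0176] dr [0.016 0.009 1.569]
```

View pics/w7c.png

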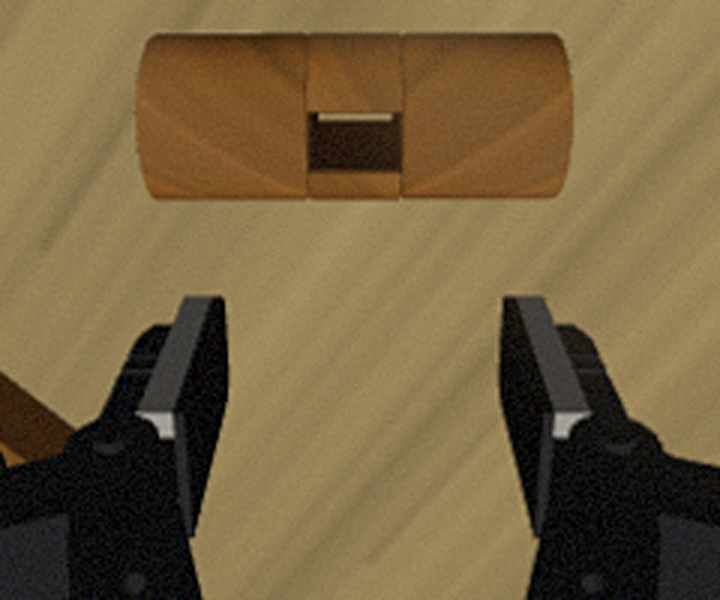

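```bash
python3 -c "
from h import *
z=np.load('pics/w7.npz'); c,y=cylfit(z,(611,-284))
print(edgeang(z,c,y,[(200+355/3,150+171/3),(200+355/3,150+112/3)]))
"
```

```text
cyl n 7398 centre [ 611.8 -285.4] yaw 0.616 u [-59.1  58.8] res 0.49
[-0.375  0.336]
```

The slot is upright to about 0.02 rad by the edges and about 0.00 rad by the roll distance. Next I'll turn the jaws across the head and open them.

Emit:
{"fn": "play_rows", "kwargs": {
  "rows": [
    {"delta_pos": [0.0073,-0.0007,0],"dr": [0.016,0.009,1.569],"jaw": 1},
    {"delta_pos": [0.0073,-0.0007,0],"dr": [0.016,0.009,1.569],"jaw": 1},
    {"delta_pos": [0.0073,-0.0007,0],"dr": [0.016,0.009,1.569],"jaw": 1},
    {"delta_pos": [0.0073,-0.0007,0],"dr": [0.016,0.009,1.569],"jaw": 1},
    {"delta_pos": [0.0073,-0.0007,0],"dr": [0.016,0.009,1.569],"jaw": 1},
    {"delta_pos": [0.0073,-0.0007,0],"dr": [0.016,0.009,1.569],"jaw": 1},
    {"delta_pos": [0.0073,-0.0007,0],"dr": [0.016,0.009,1.569],"jaw": 1},
    {"delta_pos": [0.0073,-0.0007,0],"dr": [0.016,0.009,1.569],"jaw": 1},
    {"delta_pos": [0.0073,-0.0007,0],"dr": [0.016,0.009,1.569],"jaw": 1},
    {"delta_pos": [0.0073,-0.0007,0],"dr": [0.016,0.009,1.569],"jaw": 1},
    {"delta_pos": [0.0073,-0.0007,0],"dr": [0.016,0.009,1.569],"jaw": 1}
  ]
}}

```text
time_s: 14.85
tool_pos: [610.8, -284.7, 106.2]
tcp_rot: [-0.001, 0.953, 0.303, -0.001]
wrist_force: [-0.2, -0.7, -0.2]
finger_gap: 85.5
```

```bash
python3 look.py wrist w8; python3 -c "
from h import *
z=np.load('pics/w8.npz'); c,y=cylfit(z,(611.8,-285.4))
togo([c[0],c[1],30],.616)
"
```

```text
cyl n 6957 centre [ 612.6 -284.7] yaw 0.615 u [-58.   60.2] res 0.44
t 14.9 tcp [ 611.  -284.8  106.6] F [-0.2 -0.6 -0.4] gap 85.4 q [-0.56  0.5   1.37  0.    1.27  0.39]
x yaw 0.616 z [-0.0014  0.0013 -1.    ]
delta [0.0014 0.001  0.0766] dr [-0.002  0.     0.   ]
```

View pics/w8.png

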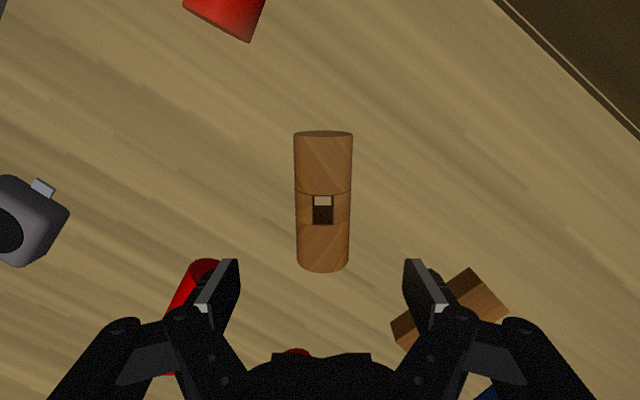

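The wrist view shows the head centred between the open jaws, with the slot see-through at (322,207).

Emit:
{"fn": "play_rows", "kwargs": {
  "rows": [
    {"delta_pos": [0.001,0.0005,0.04],"dr": [-0.002,0,0],"jaw": 1},
    {"delta_pos": [0.001,0.0005,0.08],"dr": [-0.002,0,0],"jaw": 1},
    {"delta_pos": [0.001,0.0005,0.096],"dr": [-0.002,0,0],"jaw": 1},
    {"delta_pos": [0.001,0.0005,0.1],"dr": [-0.002,0,0],"jaw": 1},
    {"delta_pos": [0.001,0.0005,0.1],"dr": [-0.002,0,0],"jaw": 1},
    {"delta_pos": [0.001,0.0005,0.1],"dr": [-0.002,0,0],"jaw": 1}
  ]
}}

```text
time_s: 15.65
tool_pos: [613.5, -285.5, 8.7]
tcp_rot: [0.002, 0.953, 0.303, 0.001]
wrist_force: [0.2, 0.4, 0.7]
finger_gap: 85.5
```

```bash
python3 look.py wrist w9;python3 look.py side s9; python3 -c "
from h import *
z=np.load('pics/w9.npz'); c,y=cylfit(z,(611.8,-285.4))
togo([612.2,-285.1,-14],.616)
z=np.load('pics/s9.npz')
u=proj([[612,-285,30]],z)[0].astype(int);print(u)
cv2.imwrite('pics/s9c.png',cv2.resize(z['p'][u[1]-30:u[1]+30,u[0]-40:u[0]+40,::-1],None,fx=10,fy=10,interpolation=2))
W=cloud(np.load('pics/w9.npz')['d'],np.load('pics/w9.npz'))
for v in range(255,320,6): print(v,W[v,230].round(0),W[v,410].round(0))
"
```

```text
cyl n 15389 centre [ 615.5 -282.8] yaw 0.615 u [-51.2  60.2] res 0.42
t 15.75 tcp [ 613.1 -285.2    8.3] F [-0.7 -0.8  0.1] gap 85.7 q [-0.56  0.62  1.41 -0.    1.1   0.39]
x yaw 0.616 z [ 0.0023 -0.0019 -1.    ]
delta [-0.0007 -0.0007  0.0223] dr [ 0.003 -0.001  0.   ]
[380 278]
255 [ 567. -243.    0.] [nan nan nan]
261 [ 598. -242.   50.] [ 648. -314.   51.]
267 [ 598. -244.   54.] [ 647. -314.   53.]
273 [ 596. -245.   56.] [ 645. -315.   55.]
279 [ 593. -247.   56.] [ 642. -317.   55.]
285 [ 592. -248.   57.] [ 640. -319.   56.]
291 [ 590. -250.   59.] [ 638. -320.   58.]
297 [ 587. -252.   59.] [ 636. -321.   58.]
303 [ 585. -253.   60.] [ 634. -323.   59.]
309 [ 583. -254.   62.] [ 631. -325.   60.]
315 [ 581. -256.   62.] [ 599. -377.   -1.]
```

View pics/s9c.png

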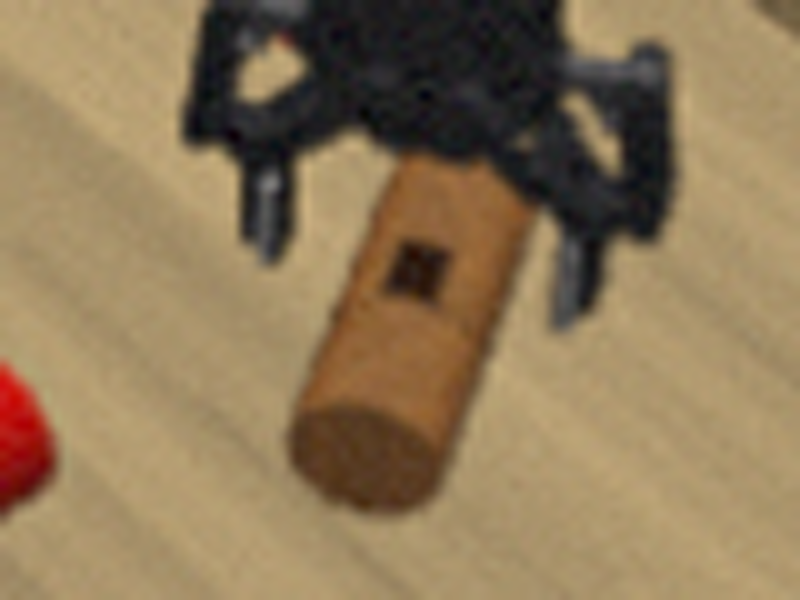

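View pics/w9.png

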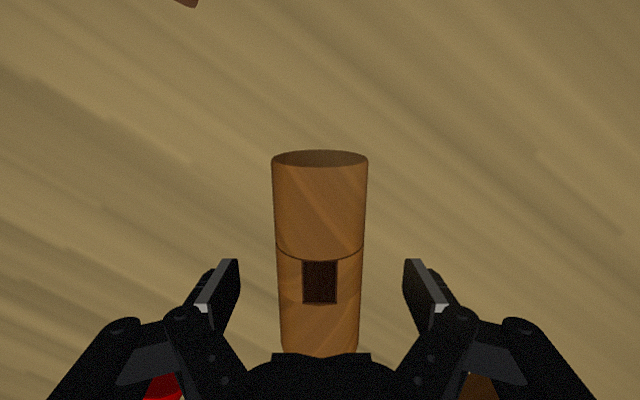

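```bash
python3 -c "
from h import *
z=np.load('pics/s9.npz')
for zz in (20,30,40,50):
  for s in (1,-1):
    print(zz,s,((proj([[613.1+s*-.577*47,-285.2+s*.817*47,zz]],z)[0]-[340,248])*10).round(0))
"
```

```text
20 1 [264. 296.]
20 -1 [559. 363.]
30 1 [265. 273.]
30 -1 [561. 339.]
40 1 [266. 249.]
40 -1 [563. 316.]
50 1 [267. 226.]
50 -1 [565. 292.]
```

Emit:
{"fn": "play_rows", "kwargs": {
  "rows": [
    {"delta_pos": [-0.0005,0,0.01],"dr": [0.003,-0.001,0],"jaw": 1},
    {"delta_pos": [-0.0005,0,0.018],"dr": [0.003,-0.001,0],"jaw": 1},
    {"delta_pos": [-0.0005,0,0.023],"dr": [0.003,-0.001,0],"jaw": 1},
    {"delta_pos": [-0.0005,0,0.024],"dr": [0.003,-0.001,0],"jaw": 1},
    {"delta_pos": [-0.0005,0,0.024],"dr": [0.003,-0.001,0],"jaw": 1}
  ]
}}

```text
time_s: 16.38
tool_pos: [612.7, -285.5, -15.9]
tcp_rot: [-0.0, 0.953, 0.303, -0.0]
wrist_force: [0.6, 0.2, -0.1]
finger_gap: 85.6
```

```bash
python3 -c "
from h import *
togo([612.2,-285.1,-17],.616)
"
```

```text
t 16.38 tcp [ 612.7 -285.5  -15.9] F [ 0.6  0.2 -0.1] gap 85.6 q [-0.56  0.66  1.42 -0.    1.07  0.39]
x yaw 0.616 z [-5.e-04  1.e-04 -1.e+00]
delta [-0.0002 -0.0006  0.0011] dr [-0.  0. -0.]
```

Emit:
{"fn": "play_rows", "kwargs": {
  "rows": [
    {"delta_pos": [0,0,0],"dr": [0,0,0],"jaw": 0.4},
    {"delta_pos": [0,0,0],"dr": [0,0,0],"jaw": 0.25},
    {"delta_pos": [0,0,0],"dr": [0,0,0],"jaw": 0.15},
    {"delta_pos": [0,0,0],"dr": [0,0,0],"jaw": -1},
    {"delta_pos": [0,0,0],"dr": [0,0,0],"jaw": -1},
    {"delta_pos": [0,0,0],"dr": [0,0,0],"jaw": -1},
    {"delta_pos": [0,0,0],"dr": [0,0,0],"jaw": -1}
  ]
}}

```text
time_s: 17.25
tool_pos: [613.1, -285.7, -15.3]
tcp_rot: [0.0, 0.953, 0.303, 0.0]
wrist_force: [-0.8, 0.2, 5.4]
finger_gap: 48.3
```

```bash
python3 look.py wrist w10;python3 look.py side s10; python3 -c "
from h import *
togo([612.2,-285.1,200],.616)
z=np.load('pics/s10.npz')
u=proj([[612,-285,30]],z)[0].astype(int);print(u)
a=cv2.resize(z['p'][u[1]-30:u[1]+30,u[0]-40:u[0]+40,::-1],None,fx=5,fy=5,interpolation=2)
z=np.load('pics/w10.npz')
b=cv2.resize(z['p'][100:400,120:520,::-1],(400,300))
cv2.imwrite('pics/c10.png',np.hstack([a,b]))
"
```

```text
t 17.35 tcp [ 613.1 -285.7  -15.3] F [-0.8  0.9  5.4] gap 48.4 q [-0.56  0.66  1.42 -0.    1.07  0.39]
x yaw 0.616 z [ 2.e-04 -3.e-04 -1.e+00]
delta [-0.0004 -0.0009 -0.2153] dr [0. 0. 0.]
[380 278]
```

View pics/c10.png

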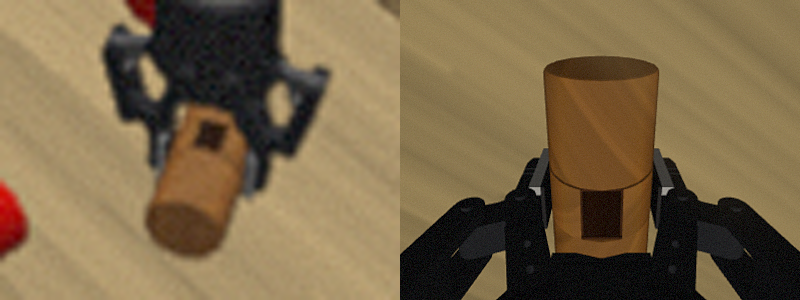

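The head is held with the gap at 48.3 and the slot still upright. I'll lift a little and check.

Emit:
{"fn": "play_rows", "kwargs": {
  "rows": [
    {"delta_pos": [0,0,-0.003],"dr": [0,0,0],"jaw": -1},
    {"delta_pos": [0,0,-0.01],"dr": [0,0,0],"jaw": -1},
    {"delta_pos": [0,0,-0.03],"dr": [0,0,0],"jaw": -1},
    {"delta_pos": [0,0,-0.03],"dr": [0,0,0],"jaw": -1},
    {"delta_pos": [0,0,-0.03],"dr": [0,0,0],"jaw": -1}
  ]
}}

```text
time_s: 17.98
tool_pos: [613.4, -285.9, 15.3]
tcp_rot: [0.001, 0.953, 0.303, 0.0]
wrist_force: [0.3, 0.6, -1.5]
finger_gap: 48.4
```

```bash
python3 look.py wrist w11;python3 look.py side s11; python3 -c "
from h import *
togo([612.2,-285.1,200],.616)
z=np.load('pics/s11.npz')
u=proj([[612,-285,60]],z)[0].astype(int);print(u)
a=cv2.resize(z['p'][u[1]-30:u[1]+30,u[0]-40:u[0]+40,::-1],None,fx=5,fy=5,interpolation=2)
z=np.load('pics/w11.npz')
b=cv2.resize(z['p'][100:400,120:520,::-1],(400,300))
cv2.imwrite('pics/c11.png',np.hstack([a,b]))
"
```

```text
t 18.07 tcp [ 612.6 -285.4   14.3] F [-0.5  0.9 -2.1] gap 48.2 q [-0.56  0.62  1.41 -0.    1.12  0.39]
x yaw 0.616 z [-6.e-04  2.e-04 -1.e+00]
delta [-0.0002 -0.0006 -0.1857] dr [-0.001  0.     0.   ]
[381 271]
```

View pics/c11.png

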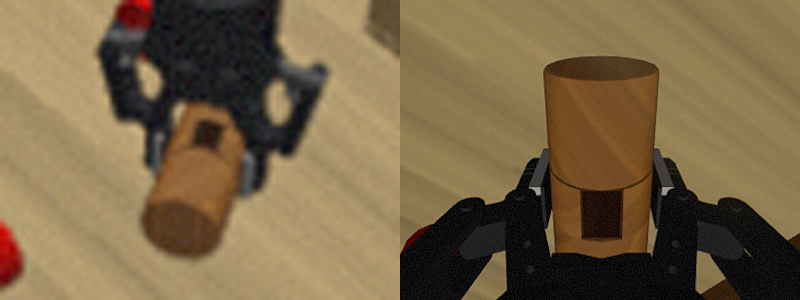

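Emit:
{"fn": "play_rows", "kwargs": {
  "rows": [
    {"delta_pos": [0,0,-0.03],"dr": [0,0,0],"jaw": -1},
    {"delta_pos": [0,0,-0.065],"dr": [0,0,0],"jaw": -1},
    {"delta_pos": [0,0,-0.1],"dr": [0,0,0],"jaw": -1},
    {"delta_pos": [0,0,-0.135],"dr": [0,0,0],"jaw": -1},
    {"delta_pos": [0,0,-0.16],"dr": [0,0,0],"jaw": -1},
    {"delta_pos": [0,0,-0.166],"dr": [0,0,0],"jaw": -1},
    {"delta_pos": [0,0,-0.166],"dr": [0,0,0],"jaw": -1}
  ]
}}

```text
time_s: 18.95
tool_pos: [612.4, -285.2, 179.4]
tcp_rot: [-0.001, 0.953, 0.303, -0.001]
wrist_force: [0.9, 0.6, -1.1]
finger_gap: 47.6
```

```bash
python3 -c "
from h import *
togo([582,216.6,180],.115)
"
```

```text
t 18.95 tcp [ 612.4 -285.2  179.4] F [ 0.9  0.6 -1.1] gap 47.6 q [-0.56  0.44  1.3  -0.    1.4   0.39]
x yaw 0.616 z [-1.5e-03  8.0e-04 -1.0e+00]
delta [ 2.652e-01 -4.271e-01 -1.000e-04] dr [-0.001  0.001  0.501]
```

Emit:
{"fn": "play_rows", "kwargs": {
  "rows": [
    {"delta_pos": [0.01,-0.016,-0.003],"dr": [0,0,0.02],"jaw": -1},
    {"delta_pos": [0.028,-0.045,-0.003],"dr": [0,0,0.05],"jaw": -1},
    {"delta_pos": [0.047,-0.076,-0.003],"dr": [0,0,0.09],"jaw": -1},
    {"delta_pos": [0.066,-0.106,-0.003],"dr": [0,0,0.125],"jaw": -1},
    {"delta_pos": [0.085,-0.137,-0.003],"dr": [0,0,0.16],"jaw": -1},
    {"delta_pos": [0.104,-0.167,-0.003],"dr": [0,0,0.195],"jaw": -1},
    {"delta_pos": [0.123,-0.198,-0.003],"dr": [0,0,0.23],"jaw": -1},
    {"delta_pos": [0.142,-0.229,-0.003],"dr": [0,0,0.265],"jaw": -1},
    {"delta_pos": [0.161,-0.259,-0.003],"dr": [0,0,0.3],"jaw": -1},
    {"delta_pos": [0.18,-0.29,-0.003],"dr": [0,0,0.34],"jaw": -1},
    {"delta_pos": [0.199,-0.32,-0.003],"dr": [0,0,0.375],"jaw": -1},
    {"delta_pos": [0.218,-0.351,-0.003],"dr": [0,0,0.41],"jaw": -1},
    {"delta_pos": [0.237,-0.382,-0.003],"dr": [0,0,0.45],"jaw": -1},
    {"delta_pos": [0.252,-0.406,-0.003],"dr": [0,0,0.48],"jaw": -1},
    {"delta_pos": [0.262,-0.422,-0.003],"dr": [0,0,0.495],"jaw": -1},
    {"delta_pos": [0.265,-0.427,-0.003],"dr": [0,0,0.501],"jaw": -1},
    {"delta_pos": [0.265,-0.427,-0.003],"dr": [0,0,0.501],"jaw": -1},
    {"delta_pos": [0.265,-0.427,-0.003],"dr": [0,0,0.501],"jaw": -1}
  ]
}}

```text
time_s: 21.2
tool_pos: [581.8, 215.4, 182.4]
tcp_rot: [-0.0, 0.998, 0.057, -0.001]
wrist_force: [0.2, 0.2, -1.0]
finger_gap: 48.2
```

```bash
python3 look.py wrist w12;python3 look.py side s12; python3 look.py top t12; python3 -c "
from h import *
togo([582,216.6,135],.115)
z=np.load('pics/s12.npz')
u=proj([[582,216,150]],z)[0].astype(int);print(u)
a=cv2.resize(z['p'][u[1]-45:u[1]+45,u[0]-60:u[0]+60,::-1],(400,300),interpolation=2)
z=np.load('pics/t12.npz');u=proj([[582,216,150]],z)[0].astype(int);print(u)
b=cv2.resize(z['p'][u[1]-45:u[1]+45,u[0]-60:u[0]+60,::-1],(400,300),interpolation=2)
z=np.load('pics/w12.npz')
cc=cv2.resize(z['p'][100:400,120:520,::-1],(400,300))
cv2.imwrite('pics/c12.png',np.vstack([np.hstack([a,b]),np.hstack([cc,cc*0])]))
"
```

```text
t 21.35 tcp [582.1 215.6 182.9] F [ 0.6  0.1 -1.2] gap 48.5 q [0.21 0.33 1.45 0.   1.37 1.67]
x yaw 0.114 z [-1.5e-03  7.0e-04 -1.0e+00]
delta [ 0.0001 -0.0009  0.0479] dr [-0.001  0.001 -0.001]
[285 178]
[232 201]
```

View pics/c12.png

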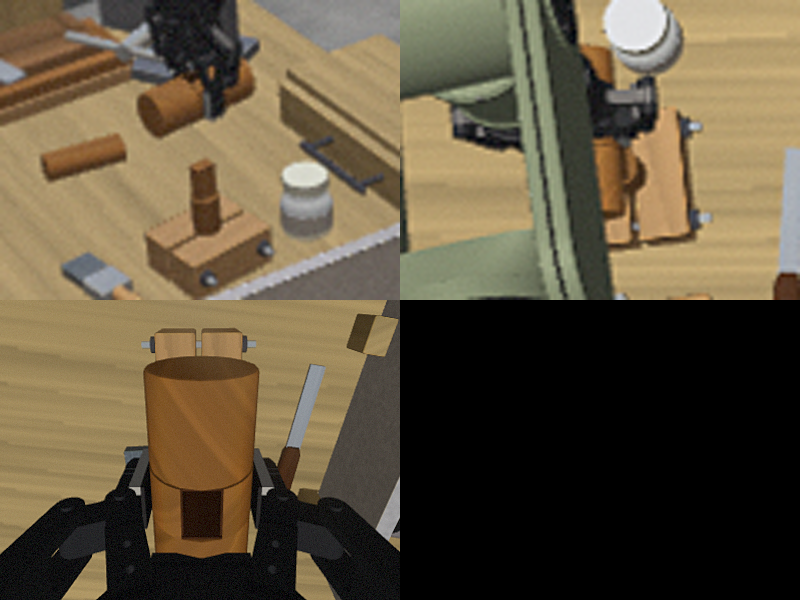

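Top-left, the side view shows the head held above the handle, clear of everything. I'll measure both in this same view.

```bash
cat > m.py <<'E'
from h import *
import sys
def boxm(W,a,b,e,f,z0,z1): return (W[...,0]>a)&(W[...,0]<b)&(W[...,1]>e)&(W[...,1]<f)&(W[...,2]>z0)&(W[...,2]<z1)
tag=sys.argv[1]; hz=float(sys.argv[2])
for n in ('s','t'):
    try: z=np.load(f'pics/{n}{tag}.npz')
    except Exception: continue
    W=cloud(z['d'],z)
    def rect(m,nm):
        q=W[m]
        if len(q)<5: return
        r=cv2.minAreaRect(q[:,:2].astype(np.float32)); print(n,nm,m.sum(),[np.round(x,1) for x in r],"z",np.percentile(q[:,2],[2,50,98]).round(1))
    rect(boxm(W,560,605,195,240,132,139),"tenon top")
    rect(boxm(W,500,648,150,285,47,53),"block top")
    # handle round fit
    q=W[boxm(W,550,615,185,250,60,88)]
    if len(q)>20:
        x=least_squares(lambda x:np.hypot(q[:,0]-x[0],q[:,1]-x[1])-16.5,[582,216],loss='soft_l1').x; print(n,"handle axis",x.round(1),len(q))
    s=arm.observe()
    p=s['tool_pos']; yaw=.115
    m=boxm(W,p[0]-75,p[0]+75,p[1]-45,p[1]+45,hz-30,hz+30); q=W[m]; col=z['p'][m].astype(int)
    k=(col[:,0]>col[:,2]+25); q=q[k]
    for it in range(2):
        def f(x): 
            nn=np.array([-np.sin(x[1]),np.cos(x[1])]); return np.hypot((q[:,:2]-p[:2])@nn-x[0],q[:,2]-x[2])-25
        x=least_squares(f,[0,yaw,hz],loss='soft_l1').x; q=q[abs(f(x))<4]
    a=np.array([np.cos(x[1]),np.sin(x[1])]); u=(q[:,:2]-p[:2])@a; nn=np.array([-a[1],a[0]])
    e=np.percentile(u,[.5,99.5]); c=p[:2]+nn*x[0]+a*e.mean()
    print(n,"head",len(q),"n-off",x[0].round(2),"yaw",x[1].round(3),"z",x[2].round(1),"u",e.round(1),"centre",c.round(1),"res",np.abs(f(x)).mean().round(2))
E
python3 m.py 12 223
```

```text
s tenon top 14 [array([580.9, 216. ]), array([17.6, 23.3]), np.float64(77.6)] z [132.3 133.8 137.1]
s block top 253 [array([579.8, 211.2]), array([112.6,  95.9]), np.float64(4.7)] z [47.1 49.9 52.6]
s handle axis [581.8 217.5] 55
s head 246 n-off -1.16 yaw 0.11 z 223.3 u [-63.3  57.4] centre [579.3 214.1] res 1.39
t block top 431 [array([583.2, 205. ]), array([108.5,  67.1]), np.float64(6.1)] z [47.1 49.6 52.7]
t handle axis [582.2 217.5] 25
t head 234 n-off -0.72 yaw 0.111 z 223.1 u [-60.5  58.1] centre [581.  214.8] res 0.95
```

Emit:
{"fn": "play_rows", "kwargs": {
  "rows": [
    {"delta_pos": [0.0013,-0.002,0.005],"dr": [-0.001,0.001,0],"jaw": -1},
    {"delta_pos": [0.0013,-0.002,0.013],"dr": [-0.001,0.001,0],"jaw": -1},
    {"delta_pos": [0.0013,-0.002,0.021],"dr": [-0.001,0.001,0],"jaw": -1},
    {"delta_pos": [0.0013,-0.002,0.027],"dr": [-0.001,0.001,0],"jaw": -1},
    {"delta_pos": [0.0013,-0.002,0.03],"dr": [-0.001,0.001,0],"jaw": -1},
    {"delta_pos": [0.0013,-0.002,0.03],"dr": [-0.001,0.001,0],"jaw": -1},
    {"delta_pos": [0.0013,-0.002,0.03],"dr": [-0.001,0.001,0],"jaw": -1}
  ]
}}

```text
time_s: 22.22
tool_pos: [583.4, 217.8, 153.3]
tcp_rot: [0.0, 0.998, 0.057, 0.0]
wrist_force: [-0.6, -0.1, -0.9]
finger_gap: 48.2
```

```bash
python3 look.py side s13; python3 look.py top t13; python3 -c "
from h import *
togo([583.2,217.8,134.7],.115)
"; python3 m.py 13 193
```

```text
t 22.32 tcp [583.5 217.8 153.4] F [ 0.5  0.  -1.4] gap 48.1 q [ 0.22  0.35  1.48 -0.    1.31  1.68]
x yaw 0.114 z [ 5.e-04 -0.e+00 -1.e+00]
delta [-0.0003 -0.      0.0187] dr [ 0.    -0.    -0.001]
s tenon top 20 [array([580.5, 214.1]), array([27.2, 16.9]), np.float64(1.9)] z [132.5 133.7 136.6]
s block top 259 [array([579. , 213.2]), array([112.3,  91.4]), np.float64(5.0)] z [47.1 49.8 52.8]
s handle axis [581.7 216.9] 54
s head 243 n-off -0.42 yaw 0.114 z 193.3 u [-64.2  58. ] centre [580.4 217.1] res 1.56
t block top 403 [array([583.7, 203.5]), array([109.8,  64. ]), np.float64(5.9)] z [47.2 49.7 52.6]
t handle axis [582.1 217.3] 25
t head 221 n-off -0.65 yaw 0.108 z 193.9 u [-60.5  58.6] centre [582.6 217.1] res 1.01
```

Emit:
{"fn": "play_rows", "kwargs": {
  "rows": [
    {"delta_pos": [0,0,0.004],"dr": [0,0,0],"jaw": -1},
    {"delta_pos": [0,0,0.009],"dr": [0,0,0],"jaw": -1},
    {"delta_pos": [0,0,0.014],"dr": [0,0,0],"jaw": -1},
    {"delta_pos": [0,0,0.017],"dr": [0,0,0],"jaw": -1},
    {"delta_pos": [0,0,0.018],"dr": [0,0,0],"jaw": -1},
    {"delta_pos": [0,0,0.018],"dr": [0,0,0],"jaw": -1},
    {"delta_pos": [0,0,0.018],"dr": [0,0,0],"jaw": -1},
    {"delta_pos": [0,0,0.018],"dr": [0,0,0],"jaw": -1}
  ]
}}

```text
time_s: 23.32
tool_pos: [583.6, 217.9, 135.6]
tcp_rot: [-0.0, 0.998, 0.057, 0.0]
wrist_force: [0.6, 0.2, -1.5]
finger_gap: 48.2
```

```bash
python3 look.py side s14; python3 look.py top t14; python3 look.py wrist w14; python3 -c "
from h import *
togo([583.2,217.8,134.7],.115)
z=np.load('pics/s14.npz')
u=proj([[582,216,150]],z)[0].astype(int);print(u)
a=cv2.resize(z['p'][u[1]-45:u[1]+45,u[0]-60:u[0]+60,::-1],(400,300),interpolation=2)
z=np.load('pics/t14.npz')
b=cv2.resize(z['p'][:,:,::-1],(400,250))
b=cv2.copyMakeBorder(b,0,50,0,0,0)
z=np.load('pics/w14.npz')
cc=cv2.resize(z['p'][100:400,120:520,::-1],(400,300))
cv2.imwrite('pics/c14.png',np.vstack([np.hstack([a,cc]),np.hstack([b,b*0])]))
cv2.imwrite('pics/c14.png',np.vstack([np.hstack([a,cc]),np.hstack([b,b*0])]))
"; python3 m.py 14 175
```

```text
t 23.48 tcp [583.5 217.8 135.5] F [-0.3 -0.6 -1.1] gap 48.2 q [ 0.22  0.37  1.49 -0.    1.28  1.68]
x yaw 0.114 z [ 6.e-04 -0.e+00 -1.e+00]
delta [-0.0003 -0.      0.0008] dr [ 0.    -0.001 -0.001]
[285 178]
s tenon top 14 [array([579. , 215.1]), array([22.3, 19.6]), np.float64(8.2)] z [132.2 135.1 138.6]
s block top 238 [array([579.7, 212.8]), array([110.3,  93.4]), np.float64(6.1)] z [47.1 49.7 52.8]
s handle axis [581.6 217.3] 59
s head 243 n-off -0.6 yaw 0.122 z 175.8 u [-63.7  56.8] centre [580.1 216.8] res 1.57
t block top 371 [array([583.6, 200.5]), array([109.8,  59.2]), np.float64(5.5)] z [47.3 50.  52.8]
t handle axis [581.9 217.3] 23
t head 206 n-off -0.8 yaw 0.108 z 176.0 u [-60.6  58.1] centre [582.3 216.9] res 0.93
```

View pics/c14.png

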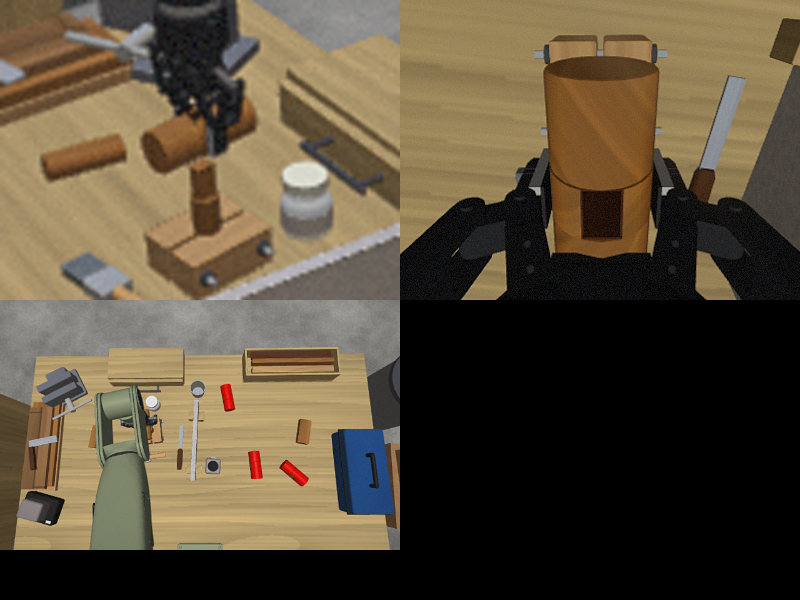

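The wrist view is unchanged from the moment of grasping: the slot and the far end sit at the same pixels, so nothing has slipped or pitched. The side view shows the head hovering over the tenon with a clear gap, and the bystanders look undisturbed. Handing in.

```bash
python3 -c "
from workcell import arm
print(arm.sign_off()); s=arm.observe(); print(s['time_s'],s['tool_pos'].round(1),s['wrist_force'].round(1),s['finger_gap'])
"
```

```text
the job is handed in; nothing more can be done
None
the job is handed in; nothing more can be done
```

I rolled the brown head upright, carried it over the panel and handed the job in with it held about 16 mm above the tenon. No verdict was reported; what follows are my own last measurements.

- **Rolling:** I dragged the head along the bench in two strokes, with two fingertips straddling the slot at about 5–6 N. It rolled about 30 mm. Afterwards the slot was upright to within about 0.02 rad, by both the roll distance and the slot edges seen from the wrist camera.
- **Carrying:** I gripped the head across its middle and carried it over the panel with its centre about 220 mm above the bench.
- **Final position:** The head's centre was at about (581, 217, 176) mm and the handle's axis at about (582, 217) mm. That leaves them about 1 mm apart, with the underside about 16 mm above the tenon.
- **Final angle:** The head's yaw was 0.11–0.12 rad against about 0.10–0.12 rad for the block. The wrist picture was unchanged since the grasp, so the head had not slipped.
- **Time and contact:** It took about 23.5 s of the 72 s. I saw no sign of contact with the handle, block or panel, and the bystanders in view looked undisturbed; I did not measure them.

**Readings that disagreed:**
- **Fingertips:** they stood about 24 mm behind the stated TCP at 50 mm opening, more than the description suggests, so I went by the contact force instead.
- **Finger opening:** it read about 48 mm on the 50 mm head.
- **Head position along its length:** the side and top cameras differed by about 2 mm, so I steered to their average.

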